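Set stamp rollers flat-up in the V-cradle and bring up the jack

TASK

Get the stamp rollers ready for carving: lay every roller from the battened board in a V-groove of its own, centred in the groove so that its far end lies over the jack's support bar, and roll it until you feel its flat come up and the flat faces straight up, level. Keep the support bar down, clear of the rollers, until all of them lie flat-up; then turn the jack knob clockwise until the bar just touches the overhanging ends from below, carrying them lightly without jacking the rollers up, and leave the other things on the table alone.

Things in the scene. Friction and masses are not known exactly. Their poses are not given: they have to be found in the camera images.
- cradle: fixed 12 mm base plate; two saddle plates 16 mm thick at x=-50 and +38 mm form three slippery V-grooves along x, 90 mm apart (walls 30 degrees, apex 40, ridges 65 mm above the table), 270 mm wide in all, finger room between the plates. End stops 8 mm thick, 72 and 64 mm high, inner faces at x=-95 and +95 mm. Origin on the table below groove 2's middle. Jack column 46x52x72 mm at x=+66, y=+188 mm
- board: fixed plywood board on the right, 280 mm in x, 340 mm in y, 6 mm thick, with four battens along x, 8 mm wide and standing 10 mm above the board, at y=-162, -54, +54 and +162 mm: three lanes in which the rollers start. Origin on the table under its middle
- groove1 (a point): where the middle of a roller's axis lies when seated in groove 1 (left, nearest the knob), 60.8 mm above the table; x runs along the groove, away from the robot. The roller's far end then overhangs the far plate by 34 mm, over the support bar
- groove2 (a point): where the middle of a roller's axis lies when seated in groove 2 (middle), 60.8 mm above the table; x runs along the groove, away from the robot. The roller's far end then overhangs the far plate by 34 mm, over the support bar
- groove3 (a point): where the middle of a roller's axis lies when seated in groove 3 (right), 60.8 mm above the table; x runs along the groove, away from the robot. The roller's far end then overhangs the far plate by 34 mm, over the support bar
- roller1: turned wooden stamp roller, 160 mm long, 36 mm diameter, 0.15 kg. Origin on its axis at mid length, x along the axis (ends alike). The middle 56 mm has one flat, 25 mm wide, 13 mm from the axis; z points squarely out of the flat. In a groove, a finger pressed on it (3 N) and dragged across its top turns it in place; pressing a tilted flat (14 N) levels it. None from the start if absent
- roller2: turned wooden stamp roller, 160 mm long, 36 mm diameter, 0.15 kg. Origin on its axis at mid length, x along the axis (ends alike). The middle 56 mm has one flat, 25 mm wide, 13 mm from the axis; z points squarely out of the flat. In a groove, a finger pressed on it (3 N) and dragged across its top turns it in place; pressing a tilted flat (14 N) levels it. None from the start if absent
- roller3: turned wooden stamp roller, 160 mm long, 36 mm diameter, 0.15 kg. Origin on its axis at mid length, x along the axis (ends alike). The middle 56 mm has one flat, 25 mm wide, 13 mm from the axis; z points squarely out of the flat. In a groove, a finger pressed on it (3 N) and dragged across its top turns it in place; pressing a tilted flat (14 N) levels it. None from the start if absent
- bar: the jack's steel support bar, 24 mm wide, 8 mm thick, 330 mm long, crossing below all three grooves at cradle x=+66 mm. Origin: middle of its top face. It moves straight up and down. It meets the underside of seated rollers when its top is 42.8 mm above the table; pushed higher it lifts them
- jack_knob (a joint): angle of the jack knob in rad, grows clockwise seen from above; the bar rises 3 mm per rad and stays where it is left (friction 0.06 N m); range 0 to 8. The bar meets seated rollers at 6.0; it starts between 1.5 and 3.5
- jack_knob_grip (a point): on the knob's vertical axis at the height to grip, 109 mm above the table and 7 mm below the knob's top: an upright black finger bar 14 mm thick, 46 mm long, 32 mm tall. This point turns with the knob; its x axis runs along the finger bar (along the cradle's x at joint value 0)
- stamp_a: wooden hand stamp, 90x55 mm block with a grip on top, a bystander: leave it alone. Origin under its middle
- stamp_b: wooden hand stamp, 75x60 mm block with a grip on top, a bystander: leave it alone. Origin under its middle
- wax_pot: open steel pot, 76 mm across, 70 mm tall, a bystander: leave it alone. Origin under its middle
- brush: a brush lying down, a bystander: leave it alone. Origin under its middle
- dye_jar: closed amber glass jar, 60 mm across, 85 mm tall, a bystander: leave it alone. Origin under its middle
- beaker: aluminium beaker, 70 mm across, 80 mm tall, a bystander: leave it alone. Origin under its middle
Things that resemble listed ones, but are neither listed nor needed, are in the scene too. What is shaped like the roller1 but orange or turquoise is not meant.

How it is judged:
On the way, in this order (a step that is already met when the one before it is completed fails the run):
1. every roller lies in a groove with its flat up while the support bar is still clear below them ((horizontal distance between roller1 and groove1 below 0.015 m or horizontal distance between roller1 and groove2 below 0.015 m or horizontal distance between roller1 and groove3 below 0.015 m) and height (world z) of roller1 between 0.057 and 0.0645 m and angle between each of roller1, roller2, roller3's own z axis and vertical below 0.15 rad and angle between the x axis of each of roller1, roller2, roller3 and the x axis of cradle, either way round below 0.08 rad and linear speed of each of roller1, roller2, roller3 below 0.02 m/s and (horizontal distance between roller2 and groove1 below 0.015 m or horizontal distance between roller2 and groove2 below 0.015 m or horizontal distance between roller2 and groove3 below 0.015 m) and height (world z) of roller2 between 0.057 and 0.0645 m and (horizontal distance between roller3 and groove1 below 0.015 m or horizontal distance between roller3 and groove2 below 0.015 m or horizontal distance between roller3 and groove3 below 0.015 m) and height (world z) of roller3 between 0.057 and 0.0645 m and value of joint jack_knob below 5 rad), for 0.2 s.
2. the support bar is raised and touches the rollers (contact force between bar and roller1 above 0.05 N and contact force between bar and roller2 above 0.05 N and contact force between bar and roller3 above 0.05 N), for 0.2 s.
At the end, for the whole second after the job is handed in: every roller present is at rest in a groove, its middle within 15 mm of the groove's middle, parallel to it within 0.08 rad and seated, its flat facing up within 0.15 rad; the support bar touches every roller from below and its top is no more than 3.5 mm above the height of first touch (all of step 2 and (horizontal distance between roller1 and groove1 below 0.015 m or horizontal distance between roller1 and groove2 below 0.015 m or horizontal distance between roller1 and groove3 below 0.015 m) and height (world z) of roller1 between 0.057 and 0.0645 m and angle between each of roller1, roller2, roller3's own z axis and vertical below 0.15 rad and angle between the x axis of each of roller1, roller2, roller3 and the x axis of cradle, either way round below 0.08 rad and linear speed of each of roller1, roller2, roller3 below 0.02 m/s and (horizontal distance between roller2 and groove1 below 0.015 m or horizontal distance between roller2 and groove2 below 0.015 m or horizontal distance between roller2 and groove3 below 0.015 m) and height (world z) of roller2 between 0.057 and 0.0645 m and (horizontal distance between roller3 and groove1 below 0.015 m or horizontal distance between roller3 and groove2 below 0.015 m or horizontal distance between roller3 and groove3 below 0.015 m) and height (world z) of roller3 between 0.057 and 0.0645 m and height (world z) of bar below 0.0463 m).
It fails at once if a bystander was moved by more than 40 mm (distance of any of stamp_a, stamp_b, wax_pot, brush, dye_jar, beaker from where it was at the start of the episode above 0.04 m).
Of roller1, roller2, roller3 only 2 to 3 are there at a start; the rules pass over those that are not, and their reading is None.
At some moment in a run one of roller1, roller2, roller3 may be knocked a few centimetres aside while the robot is not near it.
Once in a run the grip may slacken for a moment while it holds something.
It also fails if it takes over 210 s, if anything falls off the work surface, if the arm or the gripper's body presses on something with over 40 N, if the wrist force passes 120 N, or if a joint passes its speed limit or range.

ROBOT

A 6-joint arm with a two-finger parallel gripper is mounted at the origin on the work surface. World frame = base frame: x ahead of the robot, y to its left, z up, the work surface at z = 0. Lengths are in m, angles in rad, forces in N, time in s.
With the tool pointing down it reaches from about 0.35 to 0.975 m from the base axis. Payload 4.9 kg.
Tool frame: the origin (TCP) lies on the centre line of the jaws, within the pads' length; the fingertips stand 8 mm ahead of it and the grasp point (between the pads) lies 11 mm behind it; z points along the fingers, y is the line along which they close (so a half turn about z gives the same grasp; the last joint's range is limited). The gripper opens to 85 mm and grips with 20 to 120 N. Pads are 22 mm wide; open, the fingers measure 114 mm over their backs; the gripper's body (76 mm by 85 mm) begins 54 mm behind the grasp point. The pads swing forward as they close: fully open they stand 13 mm farther back than shut.
Start: joints at [1.214, 0.053, 1.613, -0, 1.476, -0.119], TCP at [0.147, 0.607, 0.239] pointing down, gripper open.
Joint ranges: [-3.01, 3.01], [-1.01, 2.22], [0.06, 2.58], [-1.02, 4.17], [0.09, 2.62], [-3.14, 3.14]. Speed limits (rad/s): [2.57, 2.57, 3.14, 3.14, 3.14, 3.14].

INTERFACE

Orientations are given as a rotation vector (axis times angle).
In Python, from station import ctrl gives the robot as it stands.
- The arm moves only by the tool jog_arm, called as name([rows], argument=value, ...), one row to a line, values as JSON. Schema: {"type":"object","properties":{"deltas":{"type":"array","items":{"type":"object","properties":{"jaw":{"type":"number"},"xyz":{"type":"array","items":{"type":"number"},"minItems":3,"maxItems":3},"r":{"type":"array","items":{"type":"number"},"minItems":3,"maxItems":3}},"additionalProperties":false,"required":["jaw"]},"minItems":1,"maxItems":20},"force":{"type":"number"},"only":{"type":"string"},"quiet":{"type":"boolean"},"lines":{"type":"string"}},"required":["deltas"],"additionalProperties":false}. deltas is a list of rows, 1 to 20 of them, each an object with the fields jaw (the finger opening in m), xyz (a list: dx, dy, dz in a scale on which 1.0 is 0.6 m), r (a list: a rotation vector rx, ry, rz in fractions of the full range, 1 being 4 rad); a field left out counts as zero (the opening has to be given); each row is the pose to reach, as a shift and turn from the pose commanded when the call began, along the tool's axes at that moment; what a row does not reach only later rows make up. A row lasts 1/12 s, in which the tool goes at most 0.0417 m and 0.125 rad, less where a joint would pass 70% of its speed; a pose out of reach is approached as far as the arm can. The fingers move at their own pace and stop on an object; force is the grip in N (left out, the last holds). Time passes only in rows, so rows that do not move let the fingers close. The tool returns the time, the measured TCP pose, the force, the opening and the grip force at its end. only (a regular expression) keeps the lines of the reply that match it, lines (a string "A,B") keeps lines A to B, and quiet returns only ok. No shift or turn number may pass 1 either way. Input that does not fit is refused with a message, and nothing moves.
- ctrl.get_obs(): the state, without advancing time (a new reading comes with each control period).
- ctrl.get_image(name): name is "scene" or "top" or "wrist"; returns the picture (420x560x3 uint8, red, green, blue); there is no depth.
- ctrl.camera_params(name): a dict with "fx", "fy", "cx", "cy" (pixels), "k1" (the pictures are not rectified: a ray, as slopes to the right and down, at radius r is drawn at 1 + k1 r^2 times it, then the intrinsics apply), "T" (4x4, takes a point from camera to world coordinates); the wrist camera has in their place "tool_from_camera" (4x4, takes a point from camera to tool coordinates, whose origin is the TCP and whose axes are the flange's). Camera axes: x right, y down, z forward; pixel columns grow to the right and rows downward; lengths in m; the calibration is good to about 2 mm. A picture is of the moment at which its call begins: read the wrist's pose just before it. camera_params takes no time and is no camera call.
- ctrl.finish_job(): hands the job in; it is judged then, once.
Trained networks look in the newest picture that a camera, given by its name, has taken for a name from the list of things; names that differ only in an ending like _2 or _b are one class to them, and where a whole thing is asked for, a point or a joint stands for the part that bears it (a point fixed in the world has none). Each returns a list of dicts, best first, with "p" (0 to 1); they miss things now and then, are a little off and sometimes report something else, mostly with a low value. They report only what shows in the picture. A call takes as long as a camera call. They do not tell look-alikes from the thing itself.
- ctrl.find_in(camera, thing): "extent" ([left, top, right, bottom] in pixels, round what is visible of it).
- ctrl.cut_out(camera, thing): "mask" (420x560 bool, what is visible of it) and "extent" ([left, top, right, bottom] in pixels, round what is visible of it).
- ctrl.tip_of(camera, thing): "xy" ([column, row] in pixels: a listed point, or the origin of a listed thing).
The state is a dict: "t": time; "q": joint angles; "dq": joint speeds; "effort": joint torques, N m; "tool_pos": TCP position; "tool_rot": TCP orientation; "contact_force": force on the tool from outside, world axes, zero at the start; "wrist_torque": the same for the moment, N m; "opening": finger opening in m; "grip_force": force on a finger pad.
Only numpy, scipy, OpenCV 4.12 (cv2) and the standard library are available. Lean on these libraries where they do the work, as an engineer would, in place of code of your own. Each camera call takes 0.05 s, during which the arm holds its last target. There are 200 camera calls.

## Working session

There is one attempt and no reset: what is moved stays moved. The work goes in short steps, Python scripts to look and compute and a tool call to move; the robot and the scene stay as the last step left them, time stands still between calls to the robot, and variables do not carry over. Pictures are saved under pics/ and viewed, at most 17 in all, crops included, and the job is handed in when it is done.

```bash
ls; mkdir -p pics; cat > h.py <<'E'
import numpy as np, cv2
from station import ctrl
from scipy.spatial.transform import Rotation as R
def cam(n):
    p=ctrl.camera_params(n)
    if 'T' in p: T=np.array(p['T'])
    else:
        o=ctrl.get_obs(); W=np.eye(4); W[:3,:3]=R.from_rotvec(o['tool_rot']).as_matrix(); W[:3,3]=o['tool_pos']
        T=W@np.array(p['tool_from_camera'])
    return p,T
def ray(n,uv,PT=None):
    p,T=PT or cam(n)
    d=np.array([(uv[0]-p['cx'])/p['fx'],(uv[1]-p['cy'])/p['fy']]); s=d.copy()
    for _ in range(20): s=d/(1+p['k1']*(s@s))
    return T[:3,3],T[:3,:3]@np.array([s[0],s[1],1])
def onz(n,uv,z,PT=None):
    o,d=ray(n,uv,PT); return o+d*(z-o[2])/d[2]
def proj(n,P,PT=None):
    p,T=PT or cam(n); c=(np.array(P)-T[:3,3])@T[:3,:3]
    s=c[:2]/c[2]; s=s*(1+p['k1']*(s@s)); return np.array([s[0]*p['fx']+p['cx'],s[1]*p['fy']+p['cy']])
def snap(n,f=None):
    PT=cam(n); im=ctrl.get_image(n)
    if f: cv2.imwrite('pics/'+f,im[:,:,::-1])
    return im,PT
def tool(Pw,rot=None):
    "shift from measured tcp to world Pw in tool axes"
    o=ctrl.get_obs(); M=R.from_rotvec(o['tool_rot']).as_matrix(); return M.T@(np.array(Pw)-o['tool_pos'])
E
python3 - <<'E'
from h import *
np.set_printoptions(precision=3,suppress=True)
o=ctrl.get_obs();print({k:np.round(v,3) for k,v in o.items()})
M=R.from_rotvec(o['tool_rot']).as_matrix();print(M)
for n in ['top','scene']:
    im,PT=snap(n,n+'0.png'); print(n,PT[1])
    for t in ['roller1','cradle','board','bar','jack_knob']:
        for d in ctrl.find_in(n,t)[:5]: print(n,t,round(d['p'],2),np.round(d['extent']))
    for t in ['roller1','cradle','board','jack_knob_grip','groove1','groove2','groove3']:
        for d in ctrl.tip_of(n,t)[:5]: print(n,'tip',t,round(d['p'],2),np.round(d['xy'],1), onz(n,d['xy'],{'r':.024,'c':0,'b':0,'j':.109,'g':.0608}[t[0]],PT))
E
```

```text
pics
{'t': np.float64(0.0), 'q': array([ 1.214,  0.053,  1.614,  0.   ,  1.476, -0.119]), 'dq': array([0.   , 0.   , 0.001, 0.   , 0.   , 0.002]), 'effort': array([  0.001, -39.366, -37.019,   0.   ,   0.007,  -0.   ]), 'tool_pos': array([0.147, 0.607, 0.238]), 'tool_rot': array([-0.373, -3.119,  0.003]), 'contact_force': array([ 0.237,  0.143, -0.194]), 'wrist_torque': array([ 0.056, -0.025, -0.102]), 'grip_force': np.float64(0.0), 'opening': np.float64(0.085)}
[[-0.972  0.236 -0.001]
 [ 0.236  0.972 -0.002]
 [ 0.    -0.002 -1.   ]]
top [[ 0.02  -0.992  0.122  0.344]
 [-1.    -0.018  0.013 -0.036]
 [-0.011 -0.123 -0.992  1.273]
 [ 0.     0.     0.     1.   ]]
top roller1 0.71 [438. 205. 466. 259.]
top roller1 0.68 [358. 286. 375. 342.]
top roller1 0.62 [353. 194. 372. 246.]
top roller1 0.55 [390. 179. 406. 236.]
top cradle 0.74 [162. 180. 288. 251.]
top board 0.91 [305. 176. 417. 262.]
top bar 0.86 [188. 193. 291. 201.]
top jack_knob 0.75 [167. 178. 185. 201.]
top tip roller1 0.85 [396.4 208.8] [ 0.518 -0.388  0.024]
top tip roller1 0.7 [365.1 221.4] [ 0.477 -0.289  0.024]
top tip r
[... 1734 characters left out ...]
95 0.116 0.   ]
scene tip board 0.8 [216.9 195.9] [ 0.495 -0.269  0.   ]
scene tip board 0.65 [345.6 254.5] [0.44 0.19 0.  ]
scene tip jack_knob_grip 0.5 [365.  278.2] [0.548 0.304 0.109]
scene tip groove1 0.84 [317.2 238.4] [0.483 0.116 0.061]
scene tip groove1 0.74 [344.7 258.5] [0.495 0.215 0.061]
scene tip groove1 0.73 [289.5 225.8] [0.494 0.026 0.061]
scene tip groove2 0.84 [317.2 238.4] [0.483 0.116 0.061]
scene tip groove2 0.74 [344.7 258.5] [0.495 0.215 0.061]
scene tip groove2 0.73 [289.5 225.8] [0.494 0.026 0.061]
scene tip groove3 0.84 [317.2 238.4] [0.483 0.116 0.061]
scene tip groove3 0.74 [344.7 258.5] [0.495 0.215 0.061]
scene tip groove3 0.73 [289.5 225.8] [0.494 0.026 0.061]
```

```bash
python3 - <<'E'
import cv2
a=cv2.imread('pics/top0.png')[165:355,150:480]; cv2.imwrite('pics/top0c.png',cv2.resize(a,None,fx=2.4,fy=2.4,interpolation=cv2.INTER_CUBIC))
E
```

```text
(no output)
```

View pics/top0c.png

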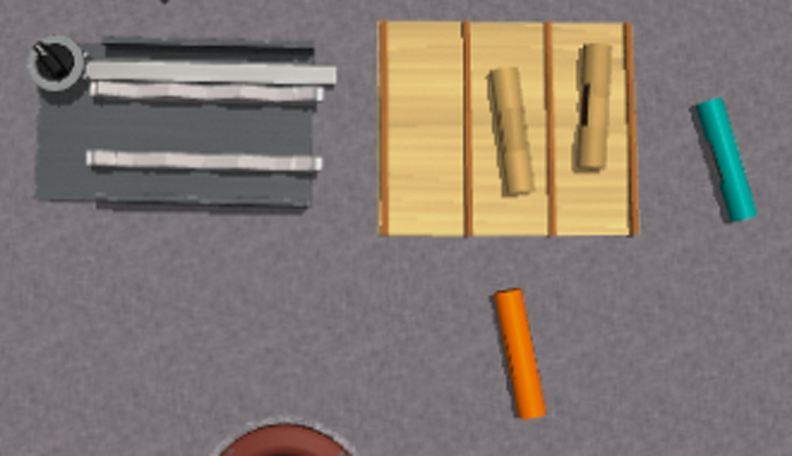

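View pics/scene0.png

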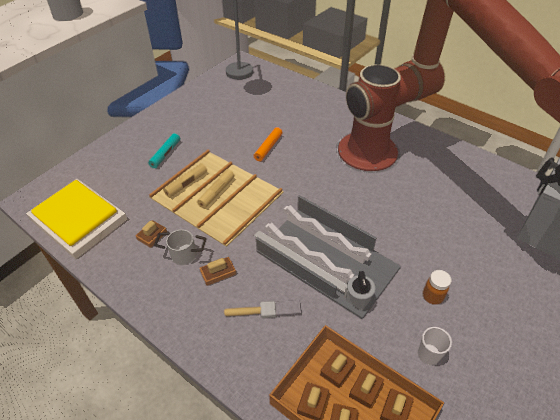

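The top view shows two wooden rollers on the board, at top px (365,221) in the middle lane and (396,209) in the right lane; the left lane is empty. The orange one at (369,311) and the turquoise one at (449,228) are look-alikes, off the board and the wrong colour. The cradle is at about (237,217) with the knob at (170,190). In the scene view the rollers are at (215,187) and (184,181). I'll move the wrist camera over the cradle next.

Units first: shifts go in shares of 0.6 m and turns go in shares of 4 rad. So -0.421 m / 0.6 = -0.7017, -0.414 m / 0.6 = -0.69, -0.238 rad / 4 = -0.0595.

jog_arm([
  {"jaw": 0.085, "xyz": [-0.69, -0.7017, -0.2], "r": [0, 0, -0.0595]},
  {"jaw": 0.085, "xyz": [-0.69, -0.7017, -0.2], "r": [0, 0, -0.0595]},
  {"jaw": 0.085, "xyz": [-0.69, -0.7017, -0.2], "r": [0, 0, -0.0595]},
  {"jaw": 0.085, "xyz": [-0.69, -0.7017, -0.2], "r": [0, 0, -0.0595]},
  {"jaw": 0.085, "xyz": [-0.69, -0.7017, -0.2], "r": [0, 0, -0.0595]},
  {"jaw": 0.085, "xyz": [-0.69, -0.7017, -0.2], "r": [0, 0, -0.0595]},
  {"jaw": 0.085, "xyz": [-0.69, -0.7017, -0.2], "r": [0, 0, -0.0595]},
  {"jaw": 0.085, "xyz": [-0.69, -0.7017, -0.2], "r": [0, 0, -0.0595]},
  {"jaw": 0.085, "xyz": [-0.69, -0.7017, -0.2], "r": [0, 0, -0.0595]},
  {"jaw": 0.085, "xyz": [-0.69, -0.7017, -0.2], "r": [0, 0, -0.0595]},
  {"jaw": 0.085, "xyz": [-0.69, -0.7017, -0.2], "r": [0, 0, -0.0595]},
  {"jaw": 0.085, "xyz": [-0.69, -0.7017, -0.2], "r": [0, 0, -0.0595]},
  {"jaw": 0.085, "xyz": [-0.69, -0.7017, -0.2], "r": [0, 0, -0.0595]},
  {"jaw": 0.085, "xyz": [-0.69, -0.7017, -0.2], "r": [0, 0, -0.0595]},
  {"jaw": 0.085, "xyz": [-0.69, -0.7017, -0.2], "r": [0, 0, -0.0595]},
  {"jaw": 0.085, "xyz": [-0.69, -0.7017, -0.2], "r": [0, 0, -0.0595]},
  {"jaw": 0.085, "xyz": [-0.69, -0.7017, -0.2], "r": [0, 0, -0.0595]},
  {"jaw": 0.085, "xyz": [-0.69, -0.7017, -0.2], "r": [0, 0, -0.0595]},
], force=40)

```text
t: 2.8
tool_pos: [0.45, 0.1012, 0.359]
tool_rot: [0.001, -3.141, -0.001]
contact_force: [-0.1, -0.1, 0.2]
opening: 0.0852
grip_force: 0.0
```

```bash
python3 - <<'E'
from h import *
np.set_printoptions(precision=3,suppress=True)
print(ctrl.camera_params('wrist'))
n='wrist';im,PT=snap(n,'w1.png');print(PT[1])
for t in ['cradle','jack_knob_grip','groove1','bar']:
    for d in ctrl.tip_of(n,t)[:5]: print('tip',t,round(d['p'],2),np.round(d['xy'],1), onz(n,d['xy'],{'r':.024,'c':0,'b':0.03,'j':.109,'g':.0608}[t[0]],PT))
E
```

```text
{'fx': 339.8203954987238, 'fy': 339.8203954987238, 'cx': 276.73801269662937, 'cy': 218.09377270951893, 'k1': -0.07419279116902253, 'tool_from_camera': array([[-0.   , -0.956, -0.292,  0.072],
       [ 1.   ,  0.   , -0.001,  0.   ],
       [ 0.001, -0.292,  0.956, -0.134],
       [ 0.   ,  0.   ,  0.   ,  1.   ]])}
[[-0.001  0.957  0.291  0.378]
 [ 1.     0.001 -0.     0.101]
 [-0.     0.291 -0.957  0.493]
 [ 0.     0.     0.     1.   ]]
tip cradle 0.71 [280.6 193.3] [0.489 0.107 0.   ]
tip jack_knob_grip 0.8 [434.4 263.6] [0.554 0.299 0.109]
tip jack_knob_grip 0.25 [511.6 144.1] [0.405 0.373 0.109]
tip jack_knob_grip 0.18 [111.9 330.8] [ 0.655 -0.122  0.109]
tip groove1 0.97 [214.3 202.8] [0.488 0.019 0.061]
tip groove1 0.96 [350.4 199.9] [0.484 0.198 0.061]
tip groove1 0.76 [281.8 202.8] [0.488 0.108 0.061]
tip groove1 0.29 [ 18.7 195. ] [ 0.477 -0.252  0.061]
tip bar 0.72 [281.2 242.1] [0.555 0.108 0.03 ]
tip bar 0.7 [ 19.8 196.7] [ 0.486 -0.276  0.03 ]
```

View pics/w1.png

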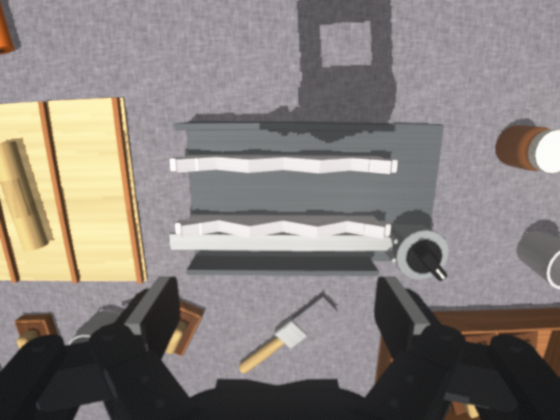

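The wrist view shows the cradle at (281,193), with grooves at columns 214, 281 and 350. The bar is at row 242 and the knob at (422,252). The knob agrees with the cradle pose to within 3 mm. Next I'll look at the board.

jog_arm([
  {"jaw": 0.085, "xyz": [0.0167, -0.7167, 0]},
  {"jaw": 0.085, "xyz": [0.0167, -0.7167, 0]},
  {"jaw": 0.085, "xyz": [0.0167, -0.7167, 0]},
  {"jaw": 0.085, "xyz": [0.0167, -0.7167, 0]},
  {"jaw": 0.085, "xyz": [0.0167, -0.7167, 0]},
  {"jaw": 0.085, "xyz": [0.0167, -0.7167, 0]},
  {"jaw": 0.085, "xyz": [0.0167, -0.7167, 0]},
  {"jaw": 0.085, "xyz": [0.0167, -0.7167, 0]},
  {"jaw": 0.085, "xyz": [0.0167, -0.7167, 0]},
  {"jaw": 0.085, "xyz": [0.0167, -0.7167, 0]},
  {"jaw": 0.085, "xyz": [0.0167, -0.7167, 0]},
  {"jaw": 0.085, "xyz": [0.0167, -0.7167, 0]},
  {"jaw": 0.085, "xyz": [0.0167, -0.7167, 0]},
])

```text
t: 4.13
tool_pos: [0.4406, -0.3288, 0.3589]
tool_rot: [-0.0, -3.141, -0.002]
contact_force: [0.8, 0.3, 0.1]
opening: 0.0852
grip_force: 0.0
```

```bash
cat > rollers.py <<'E'
from h import *
import sys
np.set_printoptions(precision=3,suppress=True)
def meas(z,n='wrist',f=None):
    im,PT=snap(n,f); out=[]
    for d in ctrl.cut_out(n,'roller1')[:5]:
        m=d['mask']; vu=np.argwhere(m)
        col=im[m].mean(0)
        P=np.array([onz(n,(u,v),z,PT)[:2] for v,u in vu[::max(1,len(vu)//600)]])
        (c,s,a)=cv2.minAreaRect(P.astype(np.float32)*1000)
        w,V=np.linalg.eigh(np.cov(P.T)); ax=V[:,1]*np.sign(V[0,1])
        print(round(d['p'],2),np.round(d['extent']),'rgb',col.astype(int),'mean',P.mean(0),'rect',np.round(c),np.round(s),'yaw %.3f'%np.arctan2(ax[1],ax[0]))
    for d in ctrl.tip_of(n,'roller1')[:4]: print('tip',round(d['p'],2),d['xy'],onz(n,d['xy'],z-.004,PT))
if __name__=='__main__': meas(float(sys.argv[1]),f=sys.argv[2])
E
python3 rollers.py 0.028 w2.png
```

```text
0.87 [224. 170. 250. 279.] rgb [207 176 118] mean [ 0.519 -0.39 ] rect [ 523. -390.] [ 37. 168.] yaw -0.070
0.84 [ 77. 123. 139. 236.] rgb [ 59 168 161] mean [ 0.451 -0.565] rect [ 454. -563.] [160.  40.] yaw 0.273
0.83 [290. 143. 331. 260.] rgb [217 185 125] mean [ 0.486 -0.282] rect [ 491. -282.] [170.  37.] yaw 0.141
0.57 [294.   0. 328.  54.] rgb [227 133  64] mean [ 0.258 -0.284] rect [ 257. -284.] [63. 36.] yaw 0.207
tip 0.87 [306.4, 200.2] [ 0.485 -0.286  0.024]
tip 0.77 [235.6, 223.8] [ 0.52  -0.388  0.024]
tip 0.66 [110.5, 180.5] [ 0.455 -0.565  0.024]
```

View pics/w2.png

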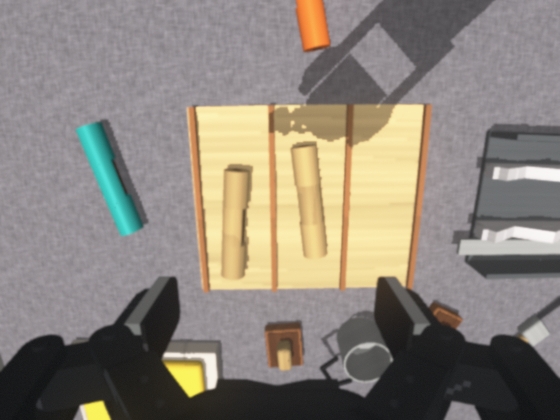

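The rollers on the board are A at px (307,200), world (0.487,-0.284), yaw +0.14, and B at px (235,224), world (0.521,-0.389), yaw -0.07, with its dark flat facing +y. Both are bare wood (rgb about 210,180,120) and lie in lanes. The turquoise one at (110,180) and the orange one at (312,25) are excluded. This picture is already large enough to confirm that. Next I'll approach A.

Converted, 0.26 m / 0.6 = 0.4333, -0.046 m / 0.6 = -0.0767, -0.14 rad / 4 = -0.035.

jog_arm([
  {"jaw": 0.06, "xyz": [-0.0767, 0.075, 0.4333], "r": [0, 0, -0.035]},
  {"jaw": 0.06, "xyz": [-0.0767, 0.075, 0.4333], "r": [0, 0, -0.035]},
  {"jaw": 0.06, "xyz": [-0.0767, 0.075, 0.4333], "r": [0, 0, -0.035]},
  {"jaw": 0.06, "xyz": [-0.0767, 0.075, 0.4333], "r": [0, 0, -0.035]},
  {"jaw": 0.06, "xyz": [-0.0767, 0.075, 0.4333], "r": [0, 0, -0.035]},
  {"jaw": 0.06, "xyz": [-0.0767, 0.075, 0.4333], "r": [0, 0, -0.035]},
  {"jaw": 0.06, "xyz": [-0.0767, 0.075, 0.4333], "r": [0, 0, -0.035]},
  {"jaw": 0.06, "xyz": [-0.0767, 0.075, 0.4333], "r": [0, 0, -0.035]},
  {"jaw": 0.06, "xyz": [-0.0767, 0.075, 0.4333], "r": [0, 0, -0.035]},
])

```text
t: 5.03
tool_pos: [0.4864, -0.2827, 0.099]
tool_rot: [0.224, -3.132, -0.002]
contact_force: [-0.5, -0.0, 0.4]
opening: 0.0601
grip_force: 0.0
```

```bash
python3 rollers.py 0.035 w3.png
```

```text
0.85 [247. 104. 311. 354.] rgb [174 146  98] mean [ 0.48  -0.283] rect [ 490. -282.] [165.  34.] yaw 0.142
0.66 [543. 333. 559. 367.] rgb [116 116 114] mean [ 0.552 -0.062] rect [552. -63.] [30. 12.] yaw 0.387
0.59 [ 84. 134. 156. 326.] rgb [179 150 100] mean [ 0.496 -0.385] rect [ 504. -385.] [ 38. 133.] yaw -0.076
tip 0.64 [278.7, 233.4] [ 0.486 -0.282  0.031]
tip 0.59 [113.2, 259.2] [ 0.519 -0.387  0.031]
```

View pics/w3.png

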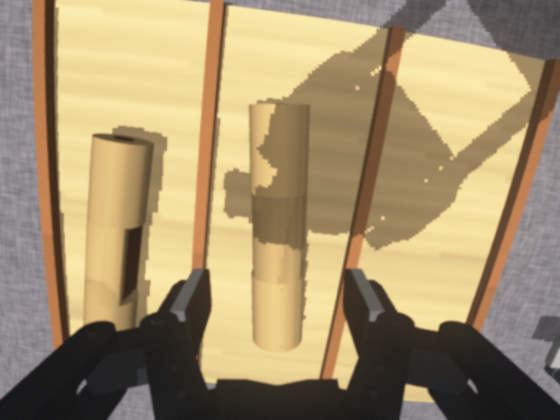

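A lies between the fingers, rows 104–354 at column about 278. The jaws are centred on it and the battens stay clear. I'll go down and grip.

Converted, 0.08 m / 0.6 = 0.1333, 0.06 m / 0.6 = 0.1.

jog_arm([
  {"jaw": 0.06, "xyz": [0, 0, 0.0667]},
  {"jaw": 0.06, "xyz": [0, 0, 0.1]},
  {"jaw": 0.06, "xyz": [0, 0, 0.1333]},
  {"jaw": 0.06, "xyz": [0, 0, 0.1333]},
  {"jaw": 0.02, "xyz": [0, 0, 0.1333]},
  {"jaw": 0.02, "xyz": [0, 0, 0.1333]},
  {"jaw": 0.02, "xyz": [0, 0, 0.1333]},
  {"jaw": 0.02, "xyz": [0, 0, 0.1333]},
  {"jaw": 0.02, "xyz": [0, 0, 0.1333]},
  {"jaw": 0.02, "xyz": [0, 0, 0.1333]},
  {"jaw": 0.02, "xyz": [0, 0, 0.1333]},
  {"jaw": 0.02, "xyz": [0, 0, 0.1333]},
], force=50)

```text
t: 6.18
tool_pos: [0.4882, -0.2857, 0.0223]
tool_rot: [-0.22, 3.13, -0.005]
contact_force: [-0.3, 1.0, 7.6]
opening: 0.0331
grip_force: 50.3
```

jog_arm([
  {"jaw": 0.02, "xyz": [0, 0, -0.05]},
  {"jaw": 0.02, "xyz": [0, 0, -0.1]},
  {"jaw": 0.02, "xyz": [0, 0, -0.1667]},
  {"jaw": 0.02, "xyz": [0, 0, -0.2]},
  {"jaw": 0.02, "xyz": [0, 0, -0.2]},
])

```text
t: 6.6
tool_pos: [0.4898, -0.2868, 0.147]
tool_rot: [-0.219, 3.124, -0.013]
contact_force: [0.8, -0.1, -0.3]
opening: 0.0333
grip_force: 50.6
```

Converted, 0.481 m / 0.6 = 0.8017, -0.065 m / 0.6 = -0.1083, 0.125 rad / 4 = 0.0313.

jog_arm([
  {"jaw": 0.02, "xyz": [-0.1083, 0.8017, 0], "r": [0, 0, 0.0313]},
  {"jaw": 0.02, "xyz": [-0.1083, 0.8017, 0], "r": [0, 0, 0.0313]},
  {"jaw": 0.02, "xyz": [-0.1083, 0.8017, 0], "r": [0, 0, 0.0313]},
  {"jaw": 0.02, "xyz": [-0.1083, 0.8017, 0], "r": [0, 0, 0.0313]},
  {"jaw": 0.02, "xyz": [-0.1083, 0.8017, 0], "r": [0, 0, 0.0313]},
  {"jaw": 0.02, "xyz": [-0.1083, 0.8017, 0], "r": [0, 0, 0.0313]},
  {"jaw": 0.02, "xyz": [-0.1083, 0.8017, 0], "r": [0, 0, 0.0313]},
  {"jaw": 0.02, "xyz": [-0.1083, 0.8017, 0], "r": [0, 0, 0.0313]},
  {"jaw": 0.02, "xyz": [-0.1083, 0.8017, 0], "r": [0, 0, 0.0313]},
  {"jaw": 0.02, "xyz": [-0.1083, 0.8017, 0], "r": [0, 0, 0.0313]},
  {"jaw": 0.02, "xyz": [-0.1083, 0.8017, 0], "r": [0, 0, 0.0313]},
  {"jaw": 0.02, "xyz": [-0.1083, 0.8017, 0], "r": [0, 0, 0.0313]},
  {"jaw": 0.02, "xyz": [-0.1083, 0.8017, 0], "r": [0, 0, 0.0313]},
  {"jaw": 0.02, "xyz": [-0.1083, 0.8017, 0], "r": [0, 0, 0.0313]},
  {"jaw": 0.02, "xyz": [-0.1083, 0.8017, 0], "r": [0, 0, 0.0313]},
])

```text
t: 7.85
tool_pos: [0.483, 0.2008, 0.1385]
tool_rot: [0.025, -3.14, 0.001]
contact_force: [-0.7, -0.5, -2.0]
opening: 0.0335
grip_force: 50.7
```

```bash
python3 - <<'E'
from h import *
np.set_printoptions(precision=3,suppress=True)
n='wrist';im,PT=snap(n,'w4.png')
for d in ctrl.tip_of(n,'groove1')[:5]: print('tip',round(d['p'],2),np.round(d['xy'],1), onz(n,d['xy'],.0608,PT))
for d in ctrl.tip_of(n,'roller1')[:2]: print('rol',round(d['p'],2),np.round(d['xy'],1), onz(n,d['xy'],.15,PT))
E
```

```text
tip 0.92 [138.9 234.1] [0.488 0.108 0.061]
tip 0.9 [ 16.7 235.1] [0.49  0.02  0.061]
rol 0.78 [276.6 286.4] [0.477 0.201 0.15 ]
rol 0.24 [432.6 371.3] [0.52  0.272 0.15 ]
```

View pics/w4.png

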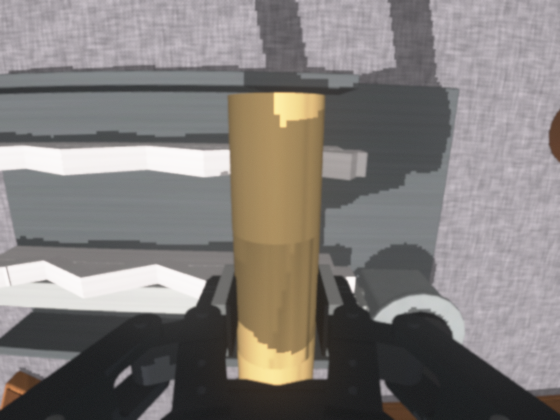

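The roller is held over groove 1; its near end is at (277,95), and grooves 2 and 3 are at (139,234) and (17,235).

```bash
python3 - <<'E'
from h import *
np.set_printoptions(precision=3,suppress=True)
for z in (.14,.158): print(onz('wrist',(277,95),z), ctrl.get_obs()['tool_pos'])
E
```

```text
[0.404 0.199 0.14 ] [0.484 0.2   0.139]
[0.405 0.199 0.158] [0.484 0.2   0.139]
```

Converted, 0.078 m / 0.6 = 0.13, -0.003 m / 0.6 = -0.005.

jog_arm([
  {"jaw": 0.02, "xyz": [-0.0033, -0.005, 0.05]},
  {"jaw": 0.02, "xyz": [-0.0033, -0.005, 0.0833]},
  {"jaw": 0.02, "xyz": [-0.0033, -0.005, 0.1167]},
  {"jaw": 0.02, "xyz": [-0.0033, -0.005, 0.13]},
  {"jaw": 0.02, "xyz": [-0.0033, -0.005, 0.13]},
  {"jaw": 0.02, "xyz": [-0.0033, -0.005, 0.13]},
])

```text
t: 8.5
tool_pos: [0.4859, 0.1974, 0.0615]
tool_rot: [0.022, -3.141, 0.001]
contact_force: [0.1, 0.7, -0.4]
opening: 0.0325
grip_force: 49.6
```

jog_arm([
  {"jaw": 0.055},
  {"jaw": 0.055},
  {"jaw": 0.055},
  {"jaw": 0.055},
  {"jaw": 0.055},
])

```text
t: 8.92
tool_pos: [0.486, 0.1982, 0.0619]
tool_rot: [-0.024, 3.141, 0.0]
contact_force: [0.8, -0.4, -0.0]
opening: 0.0551
grip_force: 0.0
```

jog_arm([
  {"jaw": 0.055, "xyz": [0, 0, -0.05]},
  {"jaw": 0.055, "xyz": [0, 0, -0.1]},
  {"jaw": 0.055, "xyz": [0.0333, 0, -0.1667]},
  {"jaw": 0.055, "xyz": [0.05, 0, -0.2]},
  {"jaw": 0.055, "xyz": [0.05, 0, -0.2]},
  {"jaw": 0.055, "xyz": [0.05, 0, -0.2]},
])

```text
t: 9.42
tool_pos: [0.4565, 0.1981, 0.1835]
tool_rot: [-0.025, 3.137, 0.002]
contact_force: [-0.7, 0.8, -0.6]
opening: 0.0554
grip_force: 0.0
```

```bash
python3 rollers.py 0.07 w5.png
python3 - <<'E'
import cv2
a=cv2.imread('pics/w5.png')[60:400,160:460]; cv2.imwrite('pics/w5c.png',cv2.resize(a,None,fx=1.7,fy=1.7,interpolation=cv2.INTER_CUBIC))
E
```

```text
0.82 [255. 142. 305. 340.] rgb [207 182 127] mean [0.48  0.201] rect [488. 200.] [167.  36.] yaw 0.005
tip 0.75 [275.5, 246.7] [0.485 0.198 0.066]
```

View pics/w5c.png

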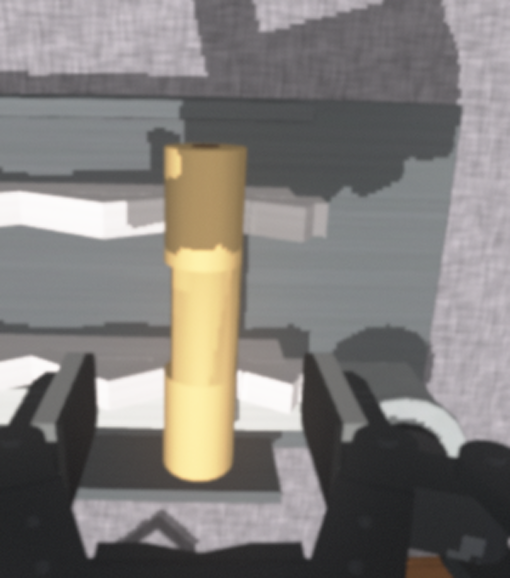

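Roller A sits in groove 1 at (0.487,0.199). In the crop its middle (x 165–240, rows 265–375) is cut away on the left, so the flat faces -y. I'll drag the top toward +y with closed fingers.

Converted, 0.085 m / 0.6 = 0.1417, -0.03 m / 0.6 = -0.05.

jog_arm([
  {"jaw": 0},
  {"jaw": 0},
  {"jaw": 0},
  {"jaw": 0},
  {"jaw": 0},
  {"jaw": 0},
  {"jaw": 0, "xyz": [-0.05, -0.0217, 0.0667]},
  {"jaw": 0, "xyz": [-0.05, -0.0217, 0.1]},
  {"jaw": 0, "xyz": [-0.05, -0.0217, 0.1417]},
  {"jaw": 0, "xyz": [-0.05, -0.0217, 0.1417]},
  {"jaw": 0, "xyz": [-0.05, -0.0217, 0.1417]},
])

```text
t: 10.48
tool_pos: [0.4847, 0.1848, 0.095]
tool_rot: [0.024, -3.138, 0.001]
contact_force: [0.3, 0.3, 0.6]
opening: 0.0003
grip_force: 0.0
```

jog_arm([
  {"jaw": 0, "xyz": [0, 0, 0.0067]},
  {"jaw": 0, "xyz": [0, 0, 0.01]},
  {"jaw": 0, "xyz": [0, 0, 0.0133]},
  {"jaw": 0, "xyz": [0, 0, 0.0133]},
])

```text
t: 10.82
tool_pos: [0.4863, 0.1854, 0.0893]
tool_rot: [-0.024, 3.14, 0.001]
contact_force: [-0.6, -0.5, -0.3]
opening: 0.0
grip_force: 0.0
```

jog_arm([
  {"jaw": 0, "xyz": [0, 0, 0.0033]},
  {"jaw": 0, "xyz": [0, 0, 0.005]},
  {"jaw": 0, "xyz": [0, 0, 0.005]},
])

```text
t: 11.07
tool_pos: [0.4858, 0.1851, 0.0853]
tool_rot: [-0.024, 3.141, -0.0]
contact_force: [-0.2, -0.0, 0.0]
opening: 0.0
grip_force: 0.0
```

Converted, 0.002 m / 0.6 = 0.0033, 0.001 m / 0.6 = 0.0017.

jog_arm([
  {"jaw": 0, "xyz": [0, 0, 0.0017]},
  {"jaw": 0, "xyz": [0, 0, 0.0033]},
  {"jaw": 0, "xyz": [0, 0, 0.0033]},
])

```text
t: 11.32
tool_pos: [0.4866, 0.1848, 0.0842]
tool_rot: [-0.024, 3.14, -0.002]
contact_force: [-1.7, -1.7, 2.4]
opening: 0.0001
grip_force: 2.2
```

jog_arm([
  {"jaw": 0, "xyz": [0, 0, 0.0017]},
  {"jaw": 0, "xyz": [0, 0, 0.0033]},
  {"jaw": 0, "xyz": [0, 0, 0.0033]},
])

```text
t: 11.57
tool_pos: [0.4877, 0.1842, 0.0835]
tool_rot: [-0.024, 3.138, -0.004]
contact_force: [-1.4, -6.5, 9.4]
opening: -0.0002
grip_force: 5.4
```

Converted, 0.013 m / 0.6 = 0.0217, 0.006 m / 0.6 = 0.01.

jog_arm([
  {"jaw": 0, "xyz": [0, 0.0033, -0.0025]},
  {"jaw": 0, "xyz": [0, 0.0067, -0.0042]},
  {"jaw": 0, "xyz": [0, 0.01, -0.005]},
  {"jaw": 0, "xyz": [0, 0.0133, -0.0063]},
  {"jaw": 0, "xyz": [0, 0.0167, -0.007]},
  {"jaw": 0, "xyz": [0, 0.0217, -0.0075]},
])

```text
t: 12.07
tool_pos: [0.4864, 0.1983, 0.0867]
tool_rot: [-0.023, 3.14, 0.001]
contact_force: [0.3, -1.2, 5.4]
opening: -0.0
grip_force: 2.6
```

jog_arm([
  {"jaw": 0, "xyz": [0, 0.0033, 0]},
  {"jaw": 0, "xyz": [0, 0.0067, 0.0008]},
  {"jaw": 0, "xyz": [0, 0.01, 0.0017]},
])

```text
t: 12.32
tool_pos: [0.4866, 0.2049, 0.0861]
tool_rot: [-0.024, 3.139, 0.002]
contact_force: [0.1, -0.1, 8.6]
opening: -0.0003
grip_force: 3.9
```

jog_arm([
  {"jaw": 0, "xyz": [0, 0.0033, 0.0017]},
  {"jaw": 0, "xyz": [0, 0.0067, 0.0033]},
])

```text
t: 12.48
tool_pos: [0.4869, 0.2095, 0.0845]
tool_rot: [-0.024, 3.138, 0.004]
contact_force: [0.1, 2.3, 7.1]
opening: -0.0001
grip_force: 3.7
```

jog_arm([
  {"jaw": 0, "xyz": [0, 0, -0.0667]},
  {"jaw": 0.055, "xyz": [0, -0.0167, -0.1333]},
  {"jaw": 0.055, "xyz": [0.05, -0.02, -0.1667]},
  {"jaw": 0.055, "xyz": [0.05, -0.02, -0.1667]},
  {"jaw": 0.055, "xyz": [0.05, -0.02, -0.1667]},
])

```text
t: 12.9
tool_pos: [0.4556, 0.1961, 0.1837]
tool_rot: [-0.025, 3.139, 0.002]
contact_force: [-0.5, 0.2, -0.4]
opening: 0.0483
grip_force: 0.0
```

```bash
python3 rollers.py 0.07 w6.png
python3 - <<'E'
import cv2
a=cv2.imread('pics/w6.png')[100:380,200:360]; cv2.imwrite('pics/w6c.png',cv2.resize(a,None,fx=2.1,fy=2.1,interpolation=cv2.INTER_CUBIC))
E
```

```text
0.63 [256. 145. 309. 343.] rgb [194 165 116] mean [0.481 0.2  ] rect [490. 199.] [ 36. 167.] yaw 0.002
tip 0.69 [278.4, 248.4] [0.486 0.198 0.066]
tip 0.61 [63.8, 247.1] [0.488 0.022 0.066]
tip 0.32 [187.8, 297.0] [0.531 0.122 0.066]
```

View pics/w6c.png

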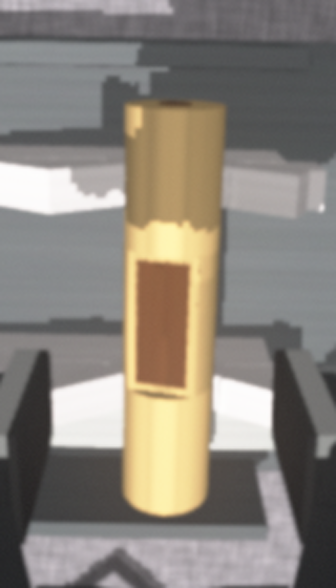

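The flat has come up: the brown inlay at crop (161,325) is about 4 mm to the -y side of the axis (column about 171), which is a tilt of about 18°. I'll turn the tool 90° so the 22 mm pad width spans the flat, then press to level it.

Converted, 0.08 m / 0.6 = 0.1333, 0.06 m / 0.6 = 0.1, -1.57 rad / 4 = -0.3925.

```bash
python3 -c "
from h import *
print(np.round(ctrl.get_obs()['q'],2))"
```

```text
[ 0.26 -0.22  1.97  0.    1.4  -1.33]
```

jog_arm([
  {"jaw": 0, "xyz": [-0.0517, 0.0033, 0], "r": [0, 0, -0.3925]},
  {"jaw": 0, "xyz": [-0.0517, 0.0033, 0], "r": [0, 0, -0.3925]},
  {"jaw": 0, "xyz": [-0.0517, 0.0033, 0], "r": [0, 0, -0.3925]},
  {"jaw": 0, "xyz": [-0.0517, 0.0033, 0], "r": [0, 0, -0.3925]},
  {"jaw": 0, "xyz": [-0.0517, 0.0033, 0], "r": [0, 0, -0.3925]},
  {"jaw": 0, "xyz": [-0.0517, 0.0033, 0.0333], "r": [0, 0, -0.3925]},
  {"jaw": 0, "xyz": [-0.0517, 0.0033, 0.0667], "r": [0, 0, -0.3925]},
  {"jaw": 0, "xyz": [-0.0517, 0.0033, 0.1], "r": [0, 0, -0.3925]},
  {"jaw": 0, "xyz": [-0.0517, 0.0033, 0.1333], "r": [0, 0, -0.3925]},
  {"jaw": 0, "xyz": [-0.0517, 0.0033, 0.1333], "r": [0, 0, -0.3925]},
  {"jaw": 0, "xyz": [-0.0517, 0.0033, 0.1333], "r": [0, 0, -0.3925]},
  {"jaw": 0, "xyz": [-0.0517, 0.0033, 0.1333], "r": [0, 0, -0.3925]},
  {"jaw": 0, "xyz": [-0.0517, 0.0033, 0.1333], "r": [0, 0, -0.3925]},
  {"jaw": 0, "xyz": [-0.0517, 0.0033, 0.1333], "r": [0, 0, -0.3925]},
  {"jaw": 0, "xyz": [-0.0517, 0.0033, 0.1333], "r": [0, 0, -0.3925]},
])

```text
t: 14.3
tool_pos: [0.4859, 0.1979, 0.1007]
tool_rot: [2.233, -2.206, -0.003]
contact_force: [-0.2, 0.5, 0.3]
opening: -0.0001
grip_force: 0.0
```

```bash
python3 -c "
from h import *
print(np.round(ctrl.get_obs()['q'],2))"
```

```text
[ 0.24 -0.06  1.96  0.    1.24 -2.91]
```

Converted, 0.018 m / 0.6 = 0.03, 0.016 m / 0.6 = 0.0267.

jog_arm([
  {"jaw": 0, "xyz": [0, 0, 0.02]},
  {"jaw": 0, "xyz": [0, 0, 0.0267]},
  {"jaw": 0, "xyz": [0, 0, 0.03]},
  {"jaw": 0, "xyz": [0, 0, 0.03]},
])

```text
t: 14.63
tool_pos: [0.4859, 0.198, 0.0835]
tool_rot: [2.236, -2.205, -0.002]
contact_force: [-0.3, 0.2, 0.2]
opening: 0.0
grip_force: 0.0
```

jog_arm([
  {"jaw": 0, "xyz": [0, 0, 0.0033]},
  {"jaw": 0, "xyz": [0, 0, 0.005]},
  {"jaw": 0, "xyz": [0, 0, 0.0067]},
  {"jaw": 0, "xyz": [0, 0, 0.0067]},
])

```text
t: 14.97
tool_pos: [0.4876, 0.1986, 0.0819]
tool_rot: [-2.236, 2.204, -0.001]
contact_force: [0.2, 0.5, 3.0]
opening: 0.0001
grip_force: 1.8
```

Converted, 0.004 m / 0.6 = 0.0067, 0.002 m / 0.6 = 0.0033.

jog_arm([
  {"jaw": 0, "xyz": [0, 0, 0.0033]},
  {"jaw": 0, "xyz": [0, 0, 0.0067]},
  {"jaw": 0, "xyz": [0, 0, 0.0067]},
  {"jaw": 0, "xyz": [0, 0, 0.0067]},
])

```text
t: 15.3
tool_pos: [0.4904, 0.1989, 0.0817]
tool_rot: [-2.233, 2.2, -0.008]
contact_force: [-1.4, -1.1, 16.4]
opening: -0.0001
grip_force: 8.2
```

jog_arm([
  {"jaw": 0, "xyz": [0, 0, 0.0008]},
  {"jaw": 0, "xyz": [0, 0, 0.0017]},
  {"jaw": 0, "xyz": [0, 0, 0.0017]},
])

```text
t: 15.55
tool_pos: [0.4909, 0.1989, 0.0816]
tool_rot: [-2.232, 2.2, -0.009]
contact_force: [-1.5, -2.2, 20.4]
opening: -0.0002
grip_force: 10.1
```

Converted, -0.107 m / 0.6 = -0.1783, 0.031 m / 0.6 = 0.0517, 1.57 rad / 4 = 0.3925.

jog_arm([
  {"jaw": 0, "xyz": [0, 0, -0.05]},
  {"jaw": 0, "xyz": [0, 0, -0.1]},
  {"jaw": 0.055, "xyz": [0, 0.0517, -0.1783], "r": [0, 0, 0.3925]},
  {"jaw": 0.055, "xyz": [0, 0.0517, -0.1783], "r": [0, 0, 0.3925]},
  {"jaw": 0.055, "xyz": [0, 0.0517, -0.1783], "r": [0, 0, 0.3925]},
  {"jaw": 0.055, "xyz": [0, 0.0517, -0.1783], "r": [0, 0, 0.3925]},
  {"jaw": 0.055, "xyz": [0, 0.0517, -0.1783], "r": [0, 0, 0.3925]},
  {"jaw": 0.055, "xyz": [0, 0.0517, -0.1783], "r": [0, 0, 0.3925]},
  {"jaw": 0.055, "xyz": [0, 0.0517, -0.1783], "r": [0, 0, 0.3925]},
  {"jaw": 0.055, "xyz": [0, 0.0517, -0.1783], "r": [0, 0, 0.3925]},
  {"jaw": 0.055, "xyz": [0, 0.0517, -0.1783], "r": [0, 0, 0.3925]},
  {"jaw": 0.055, "xyz": [0, 0.0517, -0.1783], "r": [0, 0, 0.3925]},
  {"jaw": 0.055, "xyz": [0, 0.0517, -0.1783], "r": [0, 0, 0.3925]},
  {"jaw": 0.055, "xyz": [0, 0.0517, -0.1783], "r": [0, 0, 0.3925]},
  {"jaw": 0.055, "xyz": [0, 0.0517, -0.1783], "r": [0, 0, 0.3925]},
])

```text
t: 16.8
tool_pos: [0.4554, 0.1975, 0.1824]
tool_rot: [0.015, -3.141, 0.001]
contact_force: [0.3, -0.3, -0.8]
opening: 0.055
grip_force: 0.0
```

```bash
cat > flat.py <<'E'
from h import *
import sys
# brown inlay of the flat vs roller mask: lateral offset from the axis -> tilt
def flat(y0,n='wrist',f=None):
    im,PT=snap(n,f); hsv=cv2.cvtColor(im,cv2.COLOR_RGB2HSV)
    P=[]
    c=proj(n,(.487,y0,.0738),PT); a=im.astype(int)
    m=(a[...,0]-a[...,2]>40)&(a[...,0]<185)&(a[...,0]-a[...,1]>38)
    k=np.zeros_like(m); u,v=c.astype(int); k[max(0,v-45):v+45,max(0,u-35):u+35]=1
    m=cv2.morphologyEx((m&k).astype(np.uint8),cv2.MORPH_OPEN,np.ones((3,3)))
    vu=np.argwhere(m); print('px',len(vu),'expected',c.round())
    if len(vu)<30: return
    P=np.array([onz(n,(u,v),.0738,PT)[:2] for v,u in vu])
    print('inlay centre',P.mean(0).round(4),'lo',P.min(0).round(4),'hi',P.max(0).round(4))
flat(float(sys.argv[1]),f=sys.argv[2])
E
python3 flat.py 0.198 w7.png; python3 rollers.py 0.07 w7b.png
python3 - <<'E'
import cv2
a=cv2.imread('pics/w7.png')[100:380,200:360]; cv2.imwrite('pics/w7c.png',cv2.resize(a,None,fx=2.1,fy=2.1,interpolation=cv2.INTER_CUBIC))
E
```

```text
px 1359 expected [277. 255.]
inlay centre [0.4909 0.1999] lo [0.4672 0.191 ] hi [0.5156 0.2093]
0.75 [258. 152. 305. 350.] rgb [195 166 117] mean [0.484 0.199] rect [493. 200.] [ 35. 168.] yaw -0.013
0.71 [246. 366. 270. 386.] rgb [99 95 97] mean [0.606 0.18 ] rect [605. 182.] [26. 15.] yaw 1.169
tip 0.55 [280.1, 253.2] [0.489 0.2   0.066]
```

View pics/w7c.png

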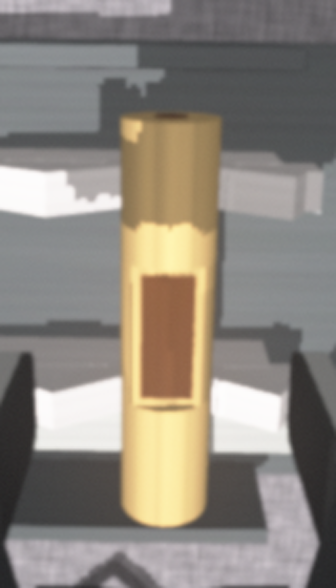

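The flat on A is now level: the inlay is centred on the axis, and the middle is at (0.490,0.199). Next is roller B.

Units first: shifts go in shares of 0.6 m and turns go in shares of 4 rad. So -0.586 m / 0.6 = -0.9767, -0.066 m / 0.6 = -0.11, 0.085 rad / 4 = 0.0213.

jog_arm([
  {"jaw": 0.06, "xyz": [-0.11, -0.9767, 0], "r": [0, 0, 0.0213]},
  {"jaw": 0.06, "xyz": [-0.11, -0.9767, 0], "r": [0, 0, 0.0213]},
  {"jaw": 0.06, "xyz": [-0.11, -0.9767, 0], "r": [0, 0, 0.0213]},
  {"jaw": 0.06, "xyz": [-0.11, -0.9767, 0], "r": [0, 0, 0.0213]},
  {"jaw": 0.06, "xyz": [-0.11, -0.9767, 0], "r": [0, 0, 0.0213]},
  {"jaw": 0.06, "xyz": [-0.11, -0.9767, 0], "r": [0, 0, 0.0213]},
  {"jaw": 0.06, "xyz": [-0.11, -0.9767, 0], "r": [0, 0, 0.0213]},
  {"jaw": 0.06, "xyz": [-0.11, -0.9767, 0], "r": [0, 0, 0.0213]},
  {"jaw": 0.06, "xyz": [-0.11, -0.9767, 0], "r": [0, 0, 0.0213]},
  {"jaw": 0.06, "xyz": [-0.11, -0.9767, 0], "r": [0, 0, 0.0213]},
  {"jaw": 0.06, "xyz": [-0.11, -0.9767, 0], "r": [0, 0, 0.0213]},
  {"jaw": 0.06, "xyz": [-0.11, -0.9767, 0], "r": [0, 0, 0.0213]},
  {"jaw": 0.06, "xyz": [-0.11, -0.9767, 0], "r": [0, 0, 0.0213]},
  {"jaw": 0.06, "xyz": [-0.11, -0.9767, 0.05], "r": [0, 0, 0.0213]},
  {"jaw": 0.06, "xyz": [-0.11, -0.9767, 0.1], "r": [0, 0, 0.0213]},
  {"jaw": 0.06, "xyz": [-0.11, -0.9767, 0.1], "r": [0, 0, 0.0213]},
  {"jaw": 0.06, "xyz": [-0.11, -0.9767, 0.1], "r": [0, 0, 0.0213]},
])

```text
t: 18.42
tool_pos: [0.5287, -0.3863, 0.1191]
tool_rot: [-0.11, -3.134, -0.008]
contact_force: [-0.1, 0.7, -0.3]
opening: 0.0602
grip_force: 0.0
```

```bash
python3 rollers.py 0.035 w8.png
```

```text
0.89 [244.  91. 296. 326.] rgb [175 147  99] mean [ 0.514 -0.39 ] rect [ 522. -390.] [ 35. 165.] yaw -0.074
0.76 [  2.  48.  88. 248.] rgb [ 50 144 137] mean [ 0.478 -0.546] rect [ 466. -552.] [129.  42.] yaw 0.152
tip 0.94 [14.7, 138.1] [ 0.455 -0.557  0.031]
tip 0.73 [271.0, 211.4] [ 0.519 -0.389  0.031]
```

Converted, 0.096 m / 0.6 = 0.16, 0.008 m / 0.6 = 0.0133.

jog_arm([
  {"jaw": 0.06, "xyz": [0.0133, -0.005, 0.05]},
  {"jaw": 0.06, "xyz": [0.0133, -0.005, 0.1]},
  {"jaw": 0.06, "xyz": [0.0133, -0.005, 0.1333]},
  {"jaw": 0.06, "xyz": [0.0133, -0.005, 0.16]},
  {"jaw": 0.06, "xyz": [0.0133, -0.005, 0.16]},
  {"jaw": 0.02, "xyz": [0.0133, -0.005, 0.16]},
  {"jaw": 0.02, "xyz": [0.0133, -0.005, 0.16]},
  {"jaw": 0.02, "xyz": [0.0133, -0.005, 0.16]},
  {"jaw": 0.02, "xyz": [0.0133, -0.005, 0.16]},
  {"jaw": 0.02, "xyz": [0.0133, -0.005, 0.16]},
  {"jaw": 0.02, "xyz": [0.0133, -0.005, 0.16]},
  {"jaw": 0.02, "xyz": [0.0133, -0.005, 0.16]},
])

```text
t: 19.57
tool_pos: [0.5242, -0.3909, 0.0302]
tool_rot: [0.109, 3.136, -0.004]
contact_force: [-0.5, 1.4, 7.7]
opening: 0.0296
grip_force: 50.4
```

jog_arm([
  {"jaw": 0.02, "xyz": [0, 0, -0.05]},
  {"jaw": 0.02, "xyz": [0, 0, -0.1]},
  {"jaw": 0.02, "xyz": [0, 0, -0.1667]},
  {"jaw": 0.02, "xyz": [0, 0, -0.2083]},
  {"jaw": 0.02, "xyz": [0, 0, -0.2083]},
])

```text
t: 19.98
tool_pos: [0.5257, -0.3927, 0.1611]
tool_rot: [0.109, 3.129, -0.015]
contact_force: [0.8, -0.7, -0.4]
opening: 0.0293
grip_force: 50.2
```

Converted, 0.405 m / 0.6 = 0.675, 0.0625 m / 0.6 = 0.1042, -0.08 rad / 4 = -0.02.

jog_arm([
  {"jaw": 0.02, "xyz": [0.1042, 0.675, 0], "r": [0, 0, -0.02]},
  {"jaw": 0.02, "xyz": [0.1042, 0.675, 0], "r": [0, 0, -0.02]},
  {"jaw": 0.02, "xyz": [0.1042, 0.675, 0], "r": [0, 0, -0.02]},
  {"jaw": 0.02, "xyz": [0.1042, 0.675, 0], "r": [0, 0, -0.02]},
  {"jaw": 0.02, "xyz": [0.1042, 0.675, 0], "r": [0, 0, -0.02]},
  {"jaw": 0.02, "xyz": [0.1042, 0.675, 0], "r": [0, 0, -0.02]},
  {"jaw": 0.02, "xyz": [0.1042, 0.675, 0], "r": [0, 0, -0.02]},
  {"jaw": 0.02, "xyz": [0.1042, 0.675, 0], "r": [0, 0, -0.02]},
  {"jaw": 0.02, "xyz": [0.1042, 0.675, 0], "r": [0, 0, -0.02]},
  {"jaw": 0.02, "xyz": [0.1042, 0.675, 0], "r": [0, 0, -0.02]},
  {"jaw": 0.02, "xyz": [0.1042, 0.675, 0], "r": [0, 0, -0.02]},
  {"jaw": 0.02, "xyz": [0.1042, 0.675, 0], "r": [0, 0, -0.02]},
  {"jaw": 0.02, "xyz": [0.1042, 0.675, 0], "r": [0, 0, -0.02]},
  {"jaw": 0.02, "xyz": [0.1042, 0.675, 0], "r": [0, 0, -0.02]},
])

```text
t: 21.15
tool_pos: [0.4882, 0.0178, 0.1515]
tool_rot: [0.014, -3.141, 0.0]
contact_force: [0.2, -0.3, -1.6]
opening: 0.0291
grip_force: 50.4
```

```bash
python3 - <<'E'
from h import *
np.set_printoptions(precision=3,suppress=True)
n='wrist';im,PT=snap(n,'w9.png')
for d in ctrl.tip_of(n,'groove1')[:5]: print('tip',round(d['p'],2),np.round(d['xy'],1), onz(n,d['xy'],.0608,PT))
for d in ctrl.find_in(n,'roller1')[:3]: 
    e=d['extent'];print(round(d['p'],2),np.round(e),onz(n,((e[0]+e[2])/2,e[1]),.155,PT))
E
```

```text
tip 0.68 [406.7 226.5] [0.49  0.11  0.061]
0.89 [477. 116. 560. 336.] [0.414 0.111 0.155]
0.57 [237.  81. 332. 384.] [0.404 0.02  0.155]
```

Converted, 0.085 m / 0.6 = 0.1417, 0.08 m / 0.6 = 0.1333.

jog_arm([
  {"jaw": 0.02, "xyz": [-0.005, 0, 0.05]},
  {"jaw": 0.02, "xyz": [-0.005, 0, 0.0833]},
  {"jaw": 0.02, "xyz": [-0.005, 0, 0.1167]},
  {"jaw": 0.02, "xyz": [-0.005, 0, 0.1333]},
  {"jaw": 0.02, "xyz": [-0.005, 0, 0.1417]},
  {"jaw": 0.02, "xyz": [-0.005, 0, 0.1417]},
  {"jaw": 0.02, "xyz": [-0.005, 0, 0.1417]},
])

```text
t: 21.88
tool_pos: [0.492, 0.0182, 0.0676]
tool_rot: [-0.015, 3.14, -0.0]
contact_force: [0.1, 0.6, -1.7]
opening: 0.0286
grip_force: 49.4
```

Converted, 0.003 m / 0.6 = 0.005, 0.002 m / 0.6 = 0.0033.

jog_arm([
  {"jaw": 0.02, "xyz": [0.005, 0, 0.0033]},
  {"jaw": 0.02, "xyz": [0.005, 0, 0.005]},
  {"jaw": 0.02, "xyz": [0.005, 0, 0.005]},
  {"jaw": 0.02, "xyz": [0.005, 0, 0.005]},
])

```text
t: 22.22
tool_pos: [0.4906, 0.0178, 0.0669]
tool_rot: [-0.015, 3.136, -0.003]
contact_force: [-0.8, -2.8, 8.4]
opening: 0.0293
grip_force: 50.4
```

jog_arm([
  {"jaw": 0.02, "xyz": [0, 0, 0.0017]},
  {"jaw": 0.02, "xyz": [0, 0, 0.0033]},
  {"jaw": 0.02, "xyz": [0, 0, 0.0033]},
])

```text
t: 22.47
tool_pos: [0.492, 0.0175, 0.0665]
tool_rot: [-0.015, 3.134, -0.004]
contact_force: [-1.5, -3.0, 14.2]
opening: 0.0288
grip_force: 51.0
```

Converted, -0.12 m / 0.6 = -0.2, -0.1 m / 0.6 = -0.1667.

jog_arm([
  {"jaw": 0.055, "xyz": [0, 0, -0.0067]},
  {"jaw": 0.055, "xyz": [0, 0, -0.0067]},
  {"jaw": 0.055, "xyz": [0, 0, -0.0067]},
  {"jaw": 0.055, "xyz": [0, 0, -0.0067]},
  {"jaw": 0.055, "xyz": [0, 0, -0.05]},
  {"jaw": 0.055, "xyz": [0.0167, 0, -0.1]},
  {"jaw": 0.055, "xyz": [0.0583, 0, -0.1667]},
  {"jaw": 0.055, "xyz": [0.0583, 0, -0.2]},
  {"jaw": 0.055, "xyz": [0.0583, 0, -0.2]},
  {"jaw": 0.055, "xyz": [0.0583, 0, -0.2]},
])

```text
t: 23.3
tool_pos: [0.454, 0.0183, 0.1834]
tool_rot: [-0.016, 3.138, -0.001]
contact_force: [0.4, -0.3, -0.3]
opening: 0.0549
grip_force: 0.0
```

```bash
python3 rollers.py 0.07 w10.png;python3 flat.py 0.019 w10b.png
python3 - <<'E'
import cv2
a=cv2.imread('pics/w10.png')[90:390,200:500]; cv2.imwrite('pics/w10c.png',cv2.resize(a,None,fx=1.9,fy=1.9,interpolation=cv2.INTER_CUBIC))
E
```

```text
0.61 [256. 150. 304. 345.] rgb [186 158 108] mean [0.48 0.02] rect [489.  20.] [ 35. 168.] yaw -0.001
0.56 [453. 157. 536. 346.] rgb [179 150 103] mean [0.48  0.194] rect [493. 194.] [166.  43.] yaw 0.020
tip 0.89 [279.6, 249.6] [0.485 0.021 0.066]
tip 0.76 [487.9, 254.4] [0.488 0.193 0.066]
px 0 expected [277. 261.]
```

View pics/w10c.png

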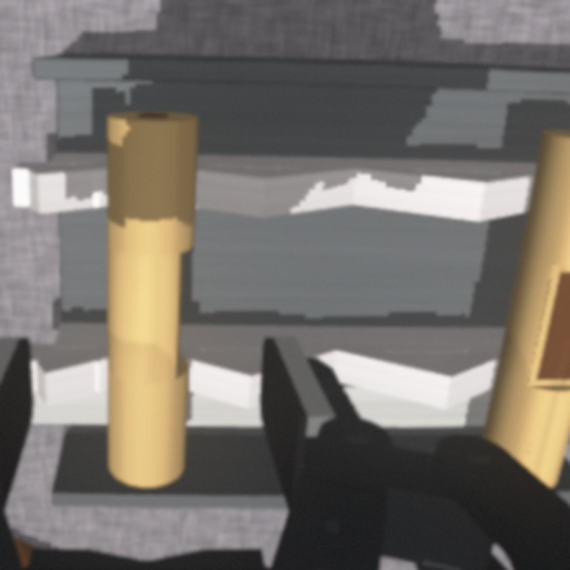

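Roller B is seated in groove 3 at (0.487,0.020). It is cut away on the right (crop x 180, rows 250–375), so its flat faces +y. I'll drag the top toward -y.

Converted, 0.093 m / 0.6 = 0.155, 0.088 m / 0.6 = 0.1467.

jog_arm([
  {"jaw": 0, "xyz": [0, 0.0225, 0]},
  {"jaw": 0, "xyz": [0, 0.0225, 0]},
  {"jaw": 0, "xyz": [0, 0.0225, 0]},
  {"jaw": 0, "xyz": [0, 0.0225, 0]},
  {"jaw": 0, "xyz": [-0.0333, 0.0225, 0.0333]},
  {"jaw": 0, "xyz": [-0.055, 0.0225, 0.0667]},
  {"jaw": 0, "xyz": [-0.055, 0.0225, 0.1167]},
  {"jaw": 0, "xyz": [-0.055, 0.0225, 0.1467]},
  {"jaw": 0, "xyz": [-0.055, 0.0225, 0.155]},
  {"jaw": 0, "xyz": [-0.055, 0.0225, 0.155]},
  {"jaw": 0, "xyz": [-0.055, 0.0225, 0.155]},
  {"jaw": 0, "xyz": [-0.055, 0.0225, 0.155]},
])

```text
t: 24.5
tool_pos: [0.487, 0.0319, 0.0901]
tool_rot: [-0.016, 3.139, -0.001]
contact_force: [0.5, -0.5, 0.7]
opening: 0.0
grip_force: 0.0
```

jog_arm([
  {"jaw": 0, "xyz": [0, 0, 0.005]},
  {"jaw": 0, "xyz": [0, 0, 0.01]},
  {"jaw": 0, "xyz": [0, 0, 0.0117]},
  {"jaw": 0, "xyz": [0, 0, 0.0117]},
])

```text
t: 24.83
tool_pos: [0.4884, 0.033, 0.0848]
tool_rot: [-0.016, 3.136, 0.003]
contact_force: [-0.9, 4.4, 9.1]
opening: -0.0002
grip_force: 5.1
```

Converted, -0.013 m / 0.6 = -0.0217, -0.01 m / 0.6 = -0.0167.

jog_arm([
  {"jaw": 0, "xyz": [0, -0.0033, -0.0017]},
  {"jaw": 0, "xyz": [0, -0.0067, -0.0033]},
  {"jaw": 0, "xyz": [0, -0.01, -0.0042]},
  {"jaw": 0, "xyz": [0, -0.0133, -0.0055]},
  {"jaw": 0, "xyz": [0, -0.0167, -0.0062]},
  {"jaw": 0, "xyz": [0, -0.0217, -0.0067]},
])

```text
t: 25.33
tool_pos: [0.4869, 0.0191, 0.0867]
tool_rot: [-0.016, 3.14, 0.0]
contact_force: [0.0, 1.4, 4.5]
opening: -0.0001
grip_force: 2.2
```

jog_arm([
  {"jaw": 0, "xyz": [0, -0.0033, 0]},
  {"jaw": 0, "xyz": [0, -0.0067, 0.0008]},
  {"jaw": 0, "xyz": [0, -0.01, 0.0017]},
])

```text
t: 25.58
tool_pos: [0.4871, 0.0125, 0.0856]
tool_rot: [-0.016, 3.14, -0.001]
contact_force: [1.0, -0.9, 5.2]
opening: 0.0002
grip_force: 2.7
```

jog_arm([
  {"jaw": 0, "xyz": [0, -0.0033, 0.0017]},
  {"jaw": 0, "xyz": [0, -0.0067, 0.0033]},
])

```text
t: 25.75
tool_pos: [0.4868, 0.0085, 0.0832]
tool_rot: [-0.016, 3.141, -0.002]
contact_force: [0.2, -0.4, 0.8]
opening: -0.0
grip_force: 0.5
```

Converted, -0.1 m / 0.6 = -0.1667, -0.08 m / 0.6 = -0.1333.

jog_arm([
  {"jaw": 0, "xyz": [0, 0, -0.0667]},
  {"jaw": 0.055, "xyz": [0, 0.0133, -0.1333]},
  {"jaw": 0.055, "xyz": [0.0533, 0.0167, -0.1667]},
  {"jaw": 0.055, "xyz": [0.0533, 0.0167, -0.1667]},
  {"jaw": 0.055, "xyz": [0.0533, 0.0167, -0.1667]},
])

```text
t: 26.17
tool_pos: [0.4542, 0.0187, 0.1838]
tool_rot: [-0.016, 3.138, -0.001]
contact_force: [-0.4, 0.3, -0.1]
opening: 0.0482
grip_force: 0.0
```

```bash
python3 flat.py 0.019 w11.png;python3 rollers.py 0.07 w11b.png
```

```text
px 402 expected [277. 255.]
inlay centre [0.4857 0.018 ] lo [0.4646 0.0122] hi [0.5111 0.028 ]
0.97 [257. 152. 303. 349.] rgb [170 141  97] mean [0.481 0.02 ] rect [490.  20.] [ 35. 168.] yaw -0.009
0.6 [455. 160. 535. 347.] rgb [180 150 103] mean [0.479 0.194] rect [492. 194.] [ 43. 167.] yaw 0.024
0.41 [205. 118. 559. 361.] rgb [120 119 119] mean [0.464 0.106] rect [485. 125.] [202. 311.] yaw 1.539
tip 0.91 [489.8, 257.4] [0.49  0.195 0.066]
tip 0.7 [279.5, 254.1] [0.488 0.021 0.066]
```

```bash
python3 - <<'E'
import cv2
a=cv2.imread('pics/w11.png')[100:380,200:360]; cv2.imwrite('pics/w11c.png',cv2.resize(a,None,fx=2.1,fy=2.1,interpolation=cv2.INTER_CUBIC))
E
```

```text
(no output)
```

View pics/w11c.png

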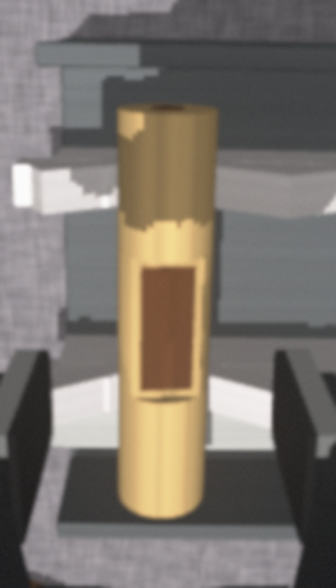

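The inlay on B is at crop (168,328) with the axis at about 164, so only a few degrees of tilt are left. I'll press it flush with the tool turned the other way, because of the joint 6 range.

Converted, 0.1 m / 0.6 = 0.1667, 0.04 m / 0.6 = 0.0667, 1.57 rad / 4 = 0.3925.

jog_arm([
  {"jaw": 0, "xyz": [-0.055, 0, 0], "r": [0, 0, 0.3925]},
  {"jaw": 0, "xyz": [-0.055, 0, 0], "r": [0, 0, 0.3925]},
  {"jaw": 0, "xyz": [-0.055, 0, 0], "r": [0, 0, 0.3925]},
  {"jaw": 0, "xyz": [-0.055, 0, 0], "r": [0, 0, 0.3925]},
  {"jaw": 0, "xyz": [-0.055, 0, 0], "r": [0, 0, 0.3925]},
  {"jaw": 0, "xyz": [-0.055, 0, 0.0333], "r": [0, 0, 0.3925]},
  {"jaw": 0, "xyz": [-0.055, 0, 0.0667], "r": [0, 0, 0.3925]},
  {"jaw": 0, "xyz": [-0.055, 0, 0.1], "r": [0, 0, 0.3925]},
  {"jaw": 0, "xyz": [-0.055, 0, 0.1333], "r": [0, 0, 0.3925]},
  {"jaw": 0, "xyz": [-0.055, 0, 0.15], "r": [0, 0, 0.3925]},
  {"jaw": 0, "xyz": [-0.055, 0, 0.15], "r": [0, 0, 0.3925]},
  {"jaw": 0, "xyz": [-0.055, 0, 0.15], "r": [0, 0, 0.3925]},
  {"jaw": 0, "xyz": [-0.055, 0, 0.1583], "r": [0, 0, 0.3925]},
  {"jaw": 0, "xyz": [-0.055, 0, 0.1667], "r": [0, 0, 0.3925]},
  {"jaw": 0, "xyz": [-0.055, 0, 0.1667], "r": [0, 0, 0.3925]},
])

```text
t: 27.62
tool_pos: [0.4876, 0.019, 0.0818]
tool_rot: [-2.206, -2.235, 0.001]
contact_force: [-0.6, -0.0, 0.8]
opening: -0.0
grip_force: 0.4
```

jog_arm([
  {"jaw": 0, "xyz": [0, 0, 0.0033]},
  {"jaw": 0, "xyz": [0, 0, 0.0067]},
  {"jaw": 0, "xyz": [0, 0, 0.0083]},
  {"jaw": 0, "xyz": [0, 0, 0.0083]},
])

```text
t: 27.95
tool_pos: [0.491, 0.0189, 0.0816]
tool_rot: [2.204, 2.232, 0.007]
contact_force: [-1.7, 1.3, 18.9]
opening: -0.0005
grip_force: 9.5
```

Converted, -0.2 m / 0.6 = -0.3333, 0.09 m / 0.6 = 0.15, -1.57 rad / 4 = -0.3925.

jog_arm([
  {"jaw": 0, "xyz": [0, 0, -0.0667]},
  {"jaw": 0.06, "xyz": [0, 0, -0.1333]},
  {"jaw": 0.06, "xyz": [0.15, -0.1117, -0.3333], "r": [0, 0, -0.3925]},
  {"jaw": 0.06, "xyz": [0.15, -0.1117, -0.3333], "r": [0, 0, -0.3925]},
  {"jaw": 0.06, "xyz": [0.15, -0.1117, -0.3333], "r": [0, 0, -0.3925]},
  {"jaw": 0.06, "xyz": [0.15, -0.1117, -0.3333], "r": [0, 0, -0.3925]},
  {"jaw": 0.06, "xyz": [0.15, -0.1117, -0.3333], "r": [0, 0, -0.3925]},
  {"jaw": 0.06, "xyz": [0.15, -0.1117, -0.3333], "r": [0, 0, -0.3925]},
  {"jaw": 0.06, "xyz": [0.15, -0.1117, -0.3333], "r": [0, 0, -0.3925]},
  {"jaw": 0.06, "xyz": [0.15, -0.1117, -0.3333], "r": [0, 0, -0.3925]},
  {"jaw": 0.06, "xyz": [0.15, -0.1117, -0.3333], "r": [0, 0, -0.3925]},
  {"jaw": 0.06, "xyz": [0.15, -0.1117, -0.3333], "r": [0, 0, -0.3925]},
  {"jaw": 0.06, "xyz": [0.15, -0.1117, -0.3333], "r": [0, 0, -0.3925]},
  {"jaw": 0.06, "xyz": [0.15, -0.1117, -0.3333], "r": [0, 0, -0.3925]},
  {"jaw": 0.06, "xyz": [0.15, -0.1117, -0.3333], "r": [0, 0, -0.3925]},
  {"jaw": 0.06, "xyz": [0.15, -0.1117, -0.3333], "r": [0, 0, -0.3925]},
])

```text
t: 29.28
tool_pos: [0.4191, 0.1084, 0.2761]
tool_rot: [0.02, -3.138, 0.0]
contact_force: [0.6, -0.0, -0.3]
opening: 0.0603
grip_force: 0.0
```

```bash
python3 flat.py 0.019 w12.png;python3 flat.py 0.198 w12.png;python3 rollers.py 0.07 w12b.png
python3 - <<'E'
from h import *
np.set_printoptions(precision=3,suppress=True)
PT=cam('wrist')
for d in ctrl.tip_of('wrist','jack_knob_grip')[:2]: print('knob',d['p'],d['xy'],onz('wrist',d['xy'],.109,PT))
im=cv2.imread('pics/w12.png');u,v=proj('wrist',(.553,.298,.116),PT).astype(int)
print(u,v);cv2.imwrite('pics/w12c.png',cv2.resize(im[60:340,100:480],None,fx=2,fy=2,interpolation=cv2.INTER_CUBIC))
E
```

```text
px 769 expected [193. 251.]
inlay centre [0.4731 0.0198] lo [0.4496 0.0101] hi [0.4984 0.0298]
px 215 expected [360. 253.]
inlay centre [0.4852 0.1967] lo [0.4689 0.1911] hi [0.5025 0.2047]
0.92 [337. 178. 382. 318.] rgb [184 155 108] mean [0.463 0.196] rect [490. 198.] [ 37. 164.] yaw -0.049
0.9 [175. 166. 216. 300.] rgb [187 156 108] mean [0.452 0.023] rect [471.  22.] [ 37. 154.] yaw 0.019
0.22 [ 81. 383.  86. 393.] rgb [64 64 63] mean [ 0.68  -0.144] rect [ 681. -144.] [ 5. 23.] yaw -0.658
tip 0.77 [197.2, 238.0] [0.475 0.023 0.066]
tip 0.68 [356.3, 252.5] [0.49  0.197 0.066]
knob 0.81 [450.5, 326.5] [0.558 0.295 0.109]
457 326
```

View pics/w12c.png

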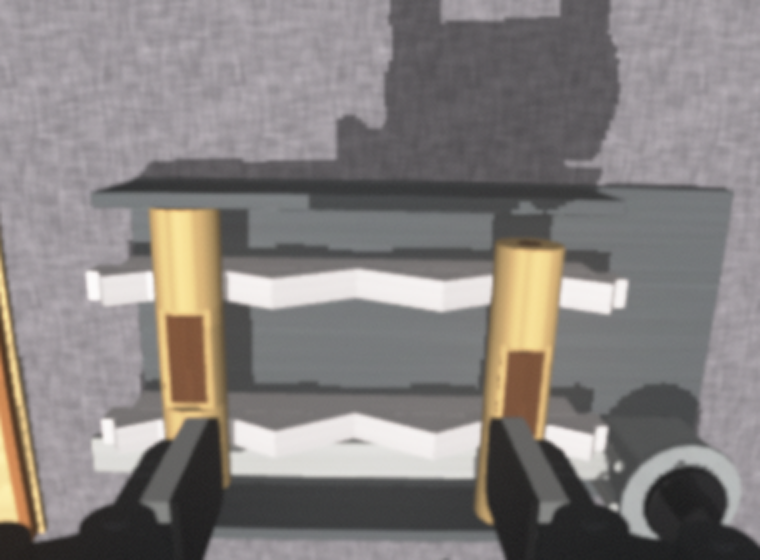

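B has been knocked toward the robot: its inlay is at crop (186,360), middle about (0.473,0.020), near end at the stop, flat still up. A at crop (525,380) is fine. I'll press lightly on B's flat and slide it +15 mm.

Converted, 0.185 m / 0.6 = 0.3083, -0.0895 m / 0.6 = -0.1492, 1.57 rad / 4 = 0.3925.

jog_arm([
  {"jaw": 0, "xyz": [-0.0883, -0.1492, 0], "r": [0, 0, 0.3925]},
  {"jaw": 0, "xyz": [-0.0883, -0.1492, 0], "r": [0, 0, 0.3925]},
  {"jaw": 0, "xyz": [-0.0883, -0.1492, 0], "r": [0, 0, 0.3925]},
  {"jaw": 0, "xyz": [-0.0883, -0.1492, 0], "r": [0, 0, 0.3925]},
  {"jaw": 0, "xyz": [-0.0883, -0.1492, 0.0333], "r": [0, 0, 0.3925]},
  {"jaw": 0, "xyz": [-0.0883, -0.1492, 0.0833], "r": [0, 0, 0.3925]},
  {"jaw": 0, "xyz": [-0.0883, -0.1492, 0.1333], "r": [0, 0, 0.3925]},
  {"jaw": 0, "xyz": [-0.0883, -0.1492, 0.1833], "r": [0, 0, 0.3925]},
  {"jaw": 0, "xyz": [-0.0883, -0.1492, 0.2333], "r": [0, 0, 0.3925]},
  {"jaw": 0, "xyz": [-0.0883, -0.1492, 0.2667], "r": [0, 0, 0.3925]},
  {"jaw": 0, "xyz": [-0.0883, -0.1492, 0.2917], "r": [0, 0, 0.3925]},
  {"jaw": 0, "xyz": [-0.0883, -0.1492, 0.3083], "r": [0, 0, 0.3925]},
  {"jaw": 0, "xyz": [-0.0883, -0.1492, 0.3083], "r": [0, 0, 0.3925]},
  {"jaw": 0, "xyz": [-0.0883, -0.1492, 0.3083], "r": [0, 0, 0.3925]},
  {"jaw": 0, "xyz": [-0.0883, -0.1492, 0.3083], "r": [0, 0, 0.3925]},
])

```text
t: 30.83
tool_pos: [0.4734, 0.0195, 0.0929]
tool_rot: [2.207, 2.235, 0.0]
contact_force: [-0.5, 0.1, 0.2]
opening: -0.0005
grip_force: 0.0
```

Converted, 0.0145 m / 0.6 = 0.0242, 0.0135 m / 0.6 = 0.0225.

jog_arm([
  {"jaw": 0, "xyz": [0, 0, 0.0133]},
  {"jaw": 0, "xyz": [0, 0, 0.0183]},
  {"jaw": 0, "xyz": [0, 0, 0.0225]},
  {"jaw": 0, "xyz": [0, 0, 0.0242]},
  {"jaw": 0, "xyz": [0, 0, 0.0242]},
])

```text
t: 31.25
tool_pos: [0.4761, 0.0194, 0.0817]
tool_rot: [2.205, 2.231, 0.007]
contact_force: [-1.0, 0.8, 12.1]
opening: 0.0
grip_force: 6.0
```

jog_arm([
  {"jaw": 0, "xyz": [0, 0.005, 0]},
  {"jaw": 0, "xyz": [0, 0.01, 0]},
  {"jaw": 0, "xyz": [0, 0.015, 0]},
  {"jaw": 0, "xyz": [0, 0.02, 0]},
  {"jaw": 0, "xyz": [0, 0.025, 0]},
  {"jaw": 0, "xyz": [0, 0.025, 0]},
  {"jaw": 0, "xyz": [0, 0.025, 0]},
])

```text
t: 31.83
tool_pos: [0.4915, 0.0194, 0.0817]
tool_rot: [2.204, 2.23, 0.007]
contact_force: [0.7, 0.6, 10.3]
opening: -0.0003
grip_force: 5.2
```

Converted, -0.2 m / 0.6 = -0.3333, 0.09 m / 0.6 = 0.15, -1.57 rad / 4 = -0.3925.

jog_arm([
  {"jaw": 0, "xyz": [0, 0, -0.0667]},
  {"jaw": 0.06, "xyz": [0, 0, -0.1333]},
  {"jaw": 0.06, "xyz": [0.15, -0.1133, -0.3333], "r": [0, 0, -0.3925]},
  {"jaw": 0.06, "xyz": [0.15, -0.1133, -0.3333], "r": [0, 0, -0.3925]},
  {"jaw": 0.06, "xyz": [0.15, -0.1133, -0.3333], "r": [0, 0, -0.3925]},
  {"jaw": 0.06, "xyz": [0.15, -0.1133, -0.3333], "r": [0, 0, -0.3925]},
  {"jaw": 0.06, "xyz": [0.15, -0.1133, -0.3333], "r": [0, 0, -0.3925]},
  {"jaw": 0.06, "xyz": [0.15, -0.1133, -0.3333], "r": [0, 0, -0.3925]},
  {"jaw": 0.06, "xyz": [0.15, -0.1133, -0.3333], "r": [0, 0, -0.3925]},
  {"jaw": 0.06, "xyz": [0.15, -0.1133, -0.3333], "r": [0, 0, -0.3925]},
  {"jaw": 0.06, "xyz": [0.15, -0.1133, -0.3333], "r": [0, 0, -0.3925]},
  {"jaw": 0.06, "xyz": [0.15, -0.1133, -0.3333], "r": [0, 0, -0.3925]},
  {"jaw": 0.06, "xyz": [0.15, -0.1133, -0.3333], "r": [0, 0, -0.3925]},
  {"jaw": 0.06, "xyz": [0.15, -0.1133, -0.3333], "r": [0, 0, -0.3925]},
  {"jaw": 0.06, "xyz": [0.15, -0.1133, -0.3333], "r": [0, 0, -0.3925]},
  {"jaw": 0.06, "xyz": [0.15, -0.1133, -0.3333], "r": [0, 0, -0.3925]},
])

```text
t: 33.17
tool_pos: [0.4192, 0.1089, 0.2781]
tool_rot: [0.019, -3.141, -0.0]
contact_force: [-0.6, 0.6, 0.2]
opening: 0.0602
grip_force: 0.0
```

```bash
python3 flat.py 0.019 w13.png;python3 rollers.py 0.07 w13b.png
python3 - <<'E'
from h import *
np.set_printoptions(precision=3,suppress=True)
PT=cam('wrist')
for d in ctrl.tip_of('wrist','jack_knob_grip')[:2]: print('knob',d['p'],d['xy'],onz('wrist',d['xy'],.109,PT))
for n in ['top','scene']:
    im,T=snap(n,n+'2.png')
    for d in ctrl.tip_of(n,'jack_knob_grip')[:1]: print('knob',n,d['p'],d['xy'],onz(n,d['xy'],.109,T))
    for d in ctrl.tip_of(n,'roller1')[:4]: print('r',n,d['p'],d['xy'],onz(n,d['xy'],.066,T))
E
```

```text
px 582 expected [193. 250.]
inlay centre [0.4875 0.0192] lo [0.4675 0.01  ] hi [0.5122 0.029 ]
0.77 [178. 179. 217. 316.] rgb [183 153 106] mean [0.463 0.023] rect [490.  22.] [163.  36.] yaw 0.047
0.68 [338. 177. 384. 319.] rgb [184 154 108] mean [0.465 0.197] rect [491. 198.] [168.  38.] yaw -0.065
tip 0.67 [356.0, 252.0] [0.491 0.197 0.066]
tip 0.65 [198.8, 250.2] [0.49  0.024 0.066]
knob 0.9 [451.9, 322.6] [0.554 0.296 0.109]
knob top 0.69 [167.5, 189.6] [0.551 0.304 0.109]
r top 0.98 [364.2, 312.5] [ 0.205 -0.279  0.066]
r top 0.97 [264.6, 212.1] [0.495 0.019 0.066]
r top 0.92 [449.3, 228.1] [ 0.457 -0.539  0.066]
knob scene 0.72 [362.4, 277.8] [0.551 0.298 0.109]
r scene 0.94 [268.0, 140.5] [ 0.236 -0.262  0.066]
r scene 0.83 [289.8, 224.6] [0.493 0.026 0.066]
r scene 0.71 [163.0, 149.1] [ 0.488 -0.519  0.066]
r scene 0.56 [343.5, 255.6] [0.493 0.209 0.066]
```

B is back at about (0.489,0.020) and A at (0.490,0.198), both flat up. The knob is at about (0.553,0.297). Next I'll look at the knob's angle close up.

Converted, 0.188 m / 0.6 = 0.3133, -0.071 m / 0.6 = -0.1183.

jog_arm([
  {"jaw": 0.075, "xyz": [-0.1183, 0.3133, 0.05]},
  {"jaw": 0.075, "xyz": [-0.1183, 0.3133, 0.05]},
  {"jaw": 0.075, "xyz": [-0.1183, 0.3133, 0.05]},
  {"jaw": 0.075, "xyz": [-0.1183, 0.3133, 0.05]},
  {"jaw": 0.075, "xyz": [-0.1183, 0.3133, 0.05]},
  {"jaw": 0.075, "xyz": [-0.1183, 0.3133, 0.05]},
  {"jaw": 0.075, "xyz": [-0.1183, 0.3133, 0.05]},
  {"jaw": 0.075, "xyz": [-0.1183, 0.3133, 0.05]},
])

```text
t: 34.38
tool_pos: [0.4881, 0.2974, 0.2481]
tool_rot: [0.016, -3.141, 0.001]
contact_force: [0.1, 1.0, 1.0]
opening: 0.0749
grip_force: 0.0
```

```bash
python3 - <<'E'
from h import *
np.set_printoptions(precision=3,suppress=True)
n='wrist'; im,PT=snap(n,'w14.png'); print(ctrl.get_obs()['tool_pos'],ctrl.get_obs()['q'])
for d in ctrl.tip_of(n,'jack_knob_grip')[:2]: print('knob',d['p'],d['xy'],onz(n,d['xy'],.109,PT))
for d in ctrl.find_in(n,'jack_knob')[:2]: print(d)
u,v=proj(n,(.553,.297,.11),PT).astype(int); print(u,v)
cv2.imwrite('pics/w14c.png',cv2.resize(im[max(0,v-80):v+80,u-80:u+80,::-1],None,fx=3.5,fy=3.5,interpolation=cv2.INTER_CUBIC))
E
```

```text
[0.488 0.297 0.249] [ 0.416 -0.08   1.729 -0.     1.493 -1.164]
knob 0.85 [277.0, 281.1] [0.558 0.298 0.109]
{'extent': [252.6, 246.3, 297.6, 299.4], 'p': 0.6}
275 276
```

View pics/w14c.png

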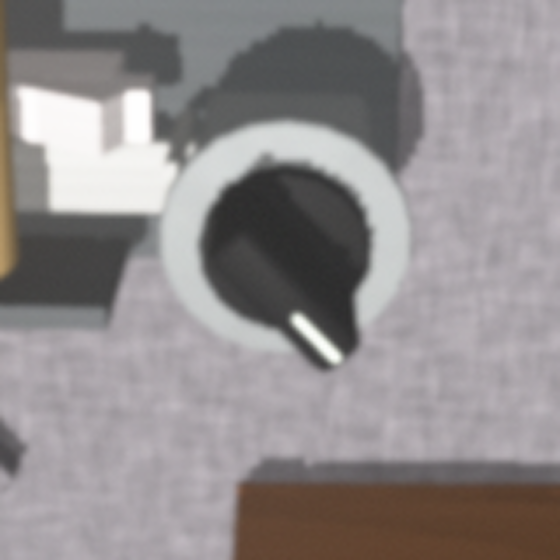

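The knob ring is centred at crop (285,237). The white-lined finger bar points down-right (293,317)→(338,360), that is along +x+y at about 45°, so the joint is at about 2.4.

```bash
python3 - <<'E'
from h import *
np.set_printoptions(precision=4,suppress=True)
n='wrist'
f=lambda x,y,z: onz(n,(195+x/3.5,196+y/3.5),z)
print(f(285,237,.072),f(285,237,.078)); print(f(287,243,.084))
a,b=f(293,317,.116),f(338,360,.116); print(a,b,np.arctan2(b[1]-a[1],b[0]-a[0]))
E
```

```text
[0.5589 0.2971 0.072 ] [0.5562 0.2971 0.078 ]
[0.5552 0.2976 0.084 ]
[0.5607 0.2992 0.116 ] [0.5729 0.3108 0.116 ] 0.7599454175313209
```

Converted, 0.148 m / 0.6 = 0.2467, -0.067 m / 0.6 = -0.1117, -0.76 rad / 4 = -0.19.

jog_arm([
  {"jaw": 0.05, "xyz": [-0.1117, -0.0017, 0.05], "r": [0, 0, -0.19]},
  {"jaw": 0.05, "xyz": [-0.1117, -0.0017, 0.1], "r": [0, 0, -0.19]},
  {"jaw": 0.05, "xyz": [-0.1117, -0.0017, 0.15], "r": [0, 0, -0.19]},
  {"jaw": 0.05, "xyz": [-0.1117, -0.0017, 0.15], "r": [0, 0, -0.19]},
  {"jaw": 0.05, "xyz": [-0.1117, -0.0017, 0.15], "r": [0, 0, -0.19]},
  {"jaw": 0.05, "xyz": [-0.1117, -0.0017, 0.15], "r": [0, 0, -0.19]},
  {"jaw": 0.05, "xyz": [-0.1117, -0.0017, 0.15], "r": [0, 0, -0.19]},
  {"jaw": 0.05, "xyz": [-0.1117, -0.0017, 0.2], "r": [0, 0, -0.19]},
  {"jaw": 0.05, "xyz": [-0.1117, -0.0017, 0.2467], "r": [0, 0, -0.19]},
  {"jaw": 0.05, "xyz": [-0.1117, -0.0017, 0.2467], "r": [0, 0, -0.19]},
  {"jaw": 0.05, "xyz": [-0.1117, -0.0017, 0.2467], "r": [0, 0, -0.19]},
  {"jaw": 0.05, "xyz": [-0.1117, -0.0017, 0.2467], "r": [0, 0, -0.19]},
])

```text
t: 35.53
tool_pos: [0.5561, 0.2973, 0.1022]
tool_rot: [-1.177, 2.91, -0.0]
contact_force: [-0.1, 0.3, 0.8]
opening: 0.0502
grip_force: 0.0
```

jog_arm([
  {"jaw": 0},
  {"jaw": 0},
  {"jaw": 0},
  {"jaw": 0},
  {"jaw": 0},
  {"jaw": 0},
  {"jaw": 0},
  {"jaw": 0},
], force=40)

```text
t: 36.2
tool_pos: [0.5556, 0.2984, 0.1025]
tool_rot: [-1.18, 2.91, 0.002]
contact_force: [-3.6, 1.4, 7.1]
opening: 0.0129
grip_force: 40.2
```

Converted, -0.002 m / 0.6 = -0.0033, 1.2 rad / 4 = 0.3.

jog_arm([
  {"jaw": 0, "xyz": [0, 0, -0.0033], "r": [0, 0, 0.03]},
  {"jaw": 0, "xyz": [0, 0, -0.0033], "r": [0, 0, 0.06]},
  {"jaw": 0, "xyz": [0, 0, -0.0033], "r": [0, 0, 0.09]},
  {"jaw": 0, "xyz": [0, 0, -0.0033], "r": [0, 0, 0.12]},
  {"jaw": 0, "xyz": [0, 0, -0.0033], "r": [0, 0, 0.15]},
  {"jaw": 0, "xyz": [0, 0, -0.0033], "r": [0, 0, 0.18]},
  {"jaw": 0, "xyz": [0, 0, -0.0033], "r": [0, 0, 0.21]},
  {"jaw": 0, "xyz": [0, 0, -0.0033], "r": [0, 0, 0.24]},
  {"jaw": 0, "xyz": [0, 0, -0.0033], "r": [0, 0, 0.27]},
  {"jaw": 0, "xyz": [0, 0, -0.0033], "r": [0, 0, 0.3]},
  {"jaw": 0, "xyz": [0, 0, -0.0033], "r": [0, 0, 0.3]},
  {"jaw": 0, "xyz": [0, 0, -0.0033], "r": [0, 0, 0.3]},
])

```text
t: 37.2
tool_pos: [0.5557, 0.2967, 0.1025]
tool_rot: [0.665, 3.069, -0.002]
contact_force: [2.8, -2.5, -0.6]
opening: 0.013
grip_force: 40.4
```

```bash
python3 -c "
from h import *
o=ctrl.get_obs();print(np.round(o['q'],3),o['wrist_torque'])"
```

```text
[ 0.373  0.182  1.71  -0.002  1.249 -0.77 ] [-0.53477916 -0.29195278 -0.06984951]
```

Converted, 1.2 rad / 4 = 0.3.

jog_arm([
  {"jaw": 0, "r": [0, 0, 0.03]},
  {"jaw": 0, "r": [0, 0, 0.06]},
  {"jaw": 0, "r": [0, 0, 0.09]},
  {"jaw": 0, "r": [0, 0, 0.12]},
  {"jaw": 0, "r": [0, 0, 0.15]},
  {"jaw": 0, "r": [0, 0, 0.18]},
  {"jaw": 0, "r": [0, 0, 0.21]},
  {"jaw": 0, "r": [0, 0, 0.24]},
  {"jaw": 0, "r": [0, 0, 0.27]},
  {"jaw": 0, "r": [0, 0, 0.3]},
  {"jaw": 0, "r": [0, 0, 0.33]},
  {"jaw": 0, "r": [0, 0, 0.35]},
  {"jaw": 0, "r": [0, 0, 0.35]},
  {"jaw": 0, "r": [0, 0, 0.35]},
])

```text
t: 38.37
tool_pos: [0.554, 0.296, 0.1025]
tool_rot: [2.487, 1.919, -0.008]
contact_force: [-5.5, -5.7, 4.6]
opening: 0.0132
grip_force: 41.0
```

jog_arm([
  {"jaw": 0, "r": [0, 0, 0.03]},
  {"jaw": 0, "r": [0, 0, 0.06]},
  {"jaw": 0, "r": [0, 0, 0.09]},
  {"jaw": 0, "r": [0, 0, 0.12]},
  {"jaw": 0, "r": [0, 0, 0.15]},
  {"jaw": 0, "r": [0, 0, 0.175]},
  {"jaw": 0, "r": [0, 0, 0.2]},
  {"jaw": 0, "r": [0, 0, 0.225]},
  {"jaw": 0, "r": [0, 0, 0.25]},
  {"jaw": 0, "r": [0, 0, 0.275]},
  {"jaw": 0, "r": [0, 0, 0.3]},
  {"jaw": 0, "r": [0, 0, 0.315]},
  {"jaw": 0, "r": [0, 0, 0.315]},
  {"jaw": 0, "r": [0, 0, 0.315]},
])

```text
t: 39.53
tool_pos: [0.553, 0.2973, 0.1025]
tool_rot: [3.14, 0.086, -0.01]
contact_force: [-8.0, -1.0, 4.4]
opening: 0.0134
grip_force: 41.2
```

```bash
python3 -c "
from h import *
o=ctrl.get_obs();print(np.round(o['q'],3),o['wrist_torque'],R.from_rotvec(o['tool_rot']).as_matrix()[:,0])"
```

```text
[0.374 0.181 1.712 0.002 1.255 1.89 ] [-0.33019766  1.34210098 -0.03235117] [ 0.99848375  0.05471072 -0.00607807]
```

Converted, -0.15 m / 0.6 = -0.25, -0.065 m / 0.6 = -0.1083, -1.5 rad / 4 = -0.375.

jog_arm([
  {"jaw": 0.05},
  {"jaw": 0.05},
  {"jaw": 0.05},
  {"jaw": 0.05},
  {"jaw": 0.05, "xyz": [0, 0, -0.05]},
  {"jaw": 0.05, "xyz": [0, 0, -0.1]},
  {"jaw": 0.05, "xyz": [0, 0, -0.1667]},
  {"jaw": 0.05, "xyz": [0, 0, -0.25], "r": [0, 0, -0.05]},
  {"jaw": 0.05, "xyz": [0, 0, -0.25], "r": [0, 0, -0.1]},
  {"jaw": 0.05, "xyz": [0, 0, -0.25], "r": [0, 0, -0.15]},
  {"jaw": 0.05, "xyz": [-0.1083, 0, -0.25], "r": [0, 0, -0.375]},
  {"jaw": 0.05, "xyz": [-0.1083, 0, -0.25], "r": [0, 0, -0.375]},
  {"jaw": 0.05, "xyz": [-0.1083, 0, -0.25], "r": [0, 0, -0.375]},
  {"jaw": 0.05, "xyz": [-0.1083, 0, -0.25], "r": [0, 0, -0.375]},
  {"jaw": 0.05, "xyz": [-0.1083, 0, -0.25], "r": [0, 0, -0.375]},
  {"jaw": 0.05, "xyz": [-0.1083, 0, -0.25], "r": [0, 0, -0.375]},
  {"jaw": 0.05, "xyz": [-0.1083, 0, -0.25], "r": [0, 0, -0.375]},
  {"jaw": 0.05, "xyz": [-0.1083, 0, -0.25], "r": [0, 0, -0.375]},
])

```text
t: 41.03
tool_pos: [0.4905, 0.294, 0.2525]
tool_rot: [2.368, 2.064, 0.001]
contact_force: [-0.7, 0.1, 0.5]
opening: 0.0499
grip_force: 0.0
```

jog_arm([
  {"jaw": 0.05, "r": [0, 0, -0.4]},
  {"jaw": 0.05, "r": [0, 0, -0.4]},
  {"jaw": 0.05, "r": [0, 0, -0.4]},
  {"jaw": 0.05, "r": [0, 0, -0.4]},
  {"jaw": 0.05, "r": [0, 0, -0.4]},
  {"jaw": 0.05, "r": [0, 0, -0.4]},
  {"jaw": 0.05, "r": [0, 0, -0.4]},
  {"jaw": 0.05, "r": [0, 0, -0.4]},
  {"jaw": 0.05, "r": [0, 0, -0.4]},
  {"jaw": 0.05, "r": [0, 0, -0.4]},
  {"jaw": 0.05, "r": [0, 0, -0.4]},
  {"jaw": 0.05, "r": [0, 0, -0.4]},
  {"jaw": 0.05, "r": [0, 0, -0.4]},
  {"jaw": 0.05, "r": [0, 0, -0.4]},
  {"jaw": 0.05, "r": [0, 0, -0.4]},
])

```text
t: 42.28
tool_pos: [0.4905, 0.294, 0.2524]
tool_rot: [0.184, 3.136, 0.0]
contact_force: [-0.6, -0.0, 0.7]
opening: 0.0502
grip_force: 0.0
```

```bash
python3 - <<'E'
from h import *
n='wrist'; im,PT=snap(n,'w15.png')
# white mark on the knob
u,v=proj(n,(.555,.297,.116),PT).astype(int); c=im[v-45:v+45,u-45:u+45].astype(int)
for d in ctrl.tip_of(n,'roller1')[:3]: print('r',d['p'],d['xy'],onz(n,d['xy'],.066,PT))
cv2.imwrite('pics/w15c.png',np.hstack([cv2.resize(im[:,:,::-1],(560,420)),cv2.resize(im[v-30:v+30,u-17:u+17,::-1],(238,420),interpolation=cv2.INTER_CUBIC)]))
print(u,v)
E
```

```text
r 0.91 [182.9, 204.9] [0.49160615 0.20146268 0.066     ]
r 0.76 [19.7, 222.9] [0.48977893 0.02506983 0.066     ]
288 276
```

View pics/w15c.png

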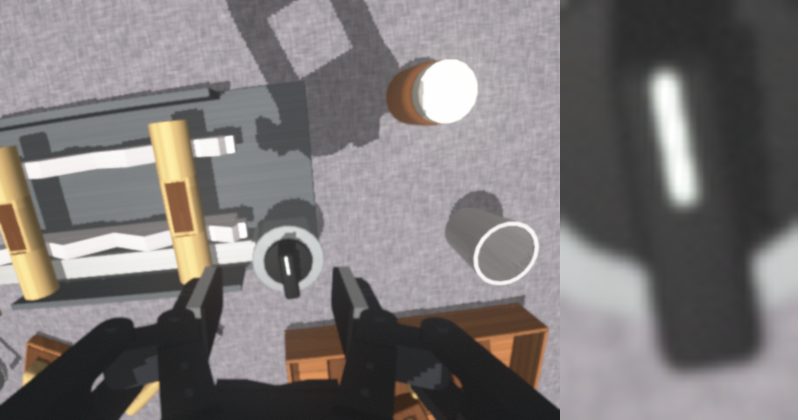

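Both rollers lie flat-up (inlays at (178,207) and (11,228)). The bar is raised and the knob mark runs (286,258)→(289,274). I'll compute the angle from that mark and check the bar height in the image.

```bash
python3 - <<'E'
from h import *
n='wrist'
f=lambda u,v,z: onz(n,(u,v),z)
a,b=f(286,258.1,.116),f(288.9,273.9,.116); print(a,b)
an=np.arctan2(a[1]-b[1],a[0]-b[0]); print('turned cw',(0.76-an)%(2*np.pi), 'theta',2.39+(0.76-an)%(2*np.pi))
im=cv2.imread('pics/w13.png'); 
for n in ('w13','w15'): pass
E
```

```text
[0.53745481 0.29687694 0.116     ] [0.55276658 0.29777949 0.116     ]
turned cw 3.842715772714879 theta 6.232715772714879
```

Converted, -0.18 m / 0.6 = -0.3, -0.02 m / 0.6 = -0.0333, 0.1 rad / 4 = 0.025.

jog_arm([
  {"jaw": 0.05, "xyz": [0.1, -0.3, -0.0333], "r": [0, 0, 0.025]},
  {"jaw": 0.05, "xyz": [0.1, -0.3, -0.0333], "r": [0, 0, 0.025]},
  {"jaw": 0.05, "xyz": [0.1, -0.3, -0.0333], "r": [0, 0, 0.025]},
  {"jaw": 0.05, "xyz": [0.1, -0.3, -0.0333], "r": [0, 0, 0.025]},
  {"jaw": 0.05, "xyz": [0.1, -0.3, -0.0333], "r": [0, 0, 0.025]},
  {"jaw": 0.05, "xyz": [0.1, -0.3, -0.0333], "r": [0, 0, 0.025]},
  {"jaw": 0.05, "xyz": [0.1, -0.3, -0.0333], "r": [0, 0, 0.025]},
  {"jaw": 0.05, "xyz": [0.1, -0.3, -0.0333], "r": [0, 0, 0.025]},
])

```text
t: 43.05
tool_pos: [0.4104, 0.1223, 0.2725]
tool_rot: [0.338, 3.123, 0.001]
contact_force: [1.0, -0.3, -1.0]
opening: 0.05
grip_force: 0.0
```

```bash
python3 flat.py 0.019 w16.png;python3 flat.py 0.198 w16b.png; python3 rollers.py 0.07 w16c.png
python3 - <<'E'
import cv2,numpy as np
a=cv2.imread('pics/w16.png')[100:340,140:420]; cv2.imwrite('pics/w16c.png',cv2.resize(a,None,fx=2.4,fy=2.4,interpolation=cv2.INTER_CUBIC))
E
```

```text
px 202 expected [199. 277.]
inlay centre [0.475  0.0185] lo [0.4671 0.0101] hi [0.4842 0.0288]
px 643 expected [362. 245.]
inlay centre [0.4908 0.1998] lo [0.4677 0.1907] hi [0.5158 0.2092]
0.64 [333. 170. 386. 308.] rgb [192 161 111] mean [0.47 0.2 ] rect [487. 199.] [ 35. 161.] yaw 0.042
0.58 [168. 206. 236. 343.] rgb [190 162 112] mean [0.466 0.024] rect [492.  23.] [170.  38.] yaw 0.048
tip 0.8 [360.4, 244.0] [0.489 0.198 0.066]
tip 0.78 [202.2, 277.4] [0.491 0.021 0.066]
```

View pics/w16c.png

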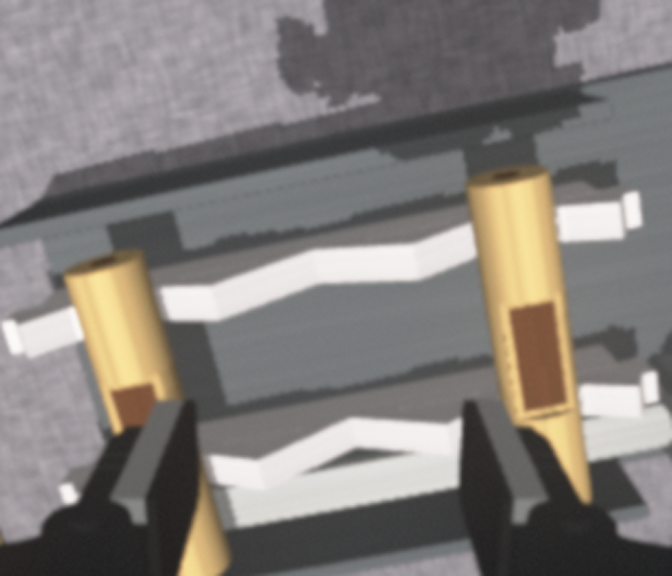

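Both flats are up and centred: the A inlay spans y 0.191–0.209, the same as right after levelling, and B spans 0.010–0.029. The knob reads about 6.23, so the bar is about 0.7 mm past first touch. I'm handing in.

```bash
python3 -c "
from station import ctrl
print(ctrl.finish_job())"
```

```text
the job is handed in; nothing more can be done
None
```

I handed the job in: the two rollers on the board lie flat-up in grooves 1 and 3, and I turned the knob to about 6.23, which puts the support bar about 0.7 mm past first touch (bar contact worked out from the knob angle, not measured; no verdict came back).

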